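Vacuum pump oil check: clear the guide tube, dip, present the dipstick

TASK

Check the vacuum pump's oil level: take the tube brush out of the slanting guide tube and lay it flat, lengthwise, in the empty middle compartment of the service tray. Then take the dipstick from the tray, push it down the guide tube until its collar stops against the mouth, draw it right out again, and finish still holding it, steady, with the rod level and well up above the bench (about 20 cm) for reading; do not put it down or let go. Leave the spatula, the brackets, the bottles and the beaker where they are.

Things in the scene. Friction and masses are not known exactly. Their poses are not given: they have to be found in the camera images.
- pump: Oil-sealed vacuum pump fixed on the bench, 300 mm long, 114 wide, 196 high to its carrying handle: grey oil case (150 mm high) with an aluminium end plate at its -y end, blue finned motor with black fan cowl at its +y end. Origin: centre of its underside; z up, y along the motor from end plate to cowl. The guide tube slants out of the middle of the end plate.
- guide_tube: Fixed steel guide tube on the pump's end plate: outside diameter 24 mm, bore 15, straight, 125 deep, the outer 60 standing clear of the plate. Origin: centre of its mouth, 114 mm above the bench. Own x axis runs down the bore, 40 degrees below level, heading as the pump's +y; own y is level. A ring nut of diameter 29 lies 2 to 14 mm behind the mouth.
- brush: Tube brush, 60 g, standing loosely in the guide tube, handle outside and up, collar on the mouth. Origin: on its axis, at the tip-side face of its steel collar; x axis to the tip. Collar: diameter 24 mm, x -8 to 0. Wooden handle: x -83 to -7, 16 thick along y, 24 high along z (y about level). Wire: x 0 to 35. Dark round head of diameter 12: x 35 to 100. Lying flat, its axis is 12 mm up.
- brush_tip (a point): Tip of the brush, on its axis, 100 mm ahead of the brush's origin.
- brush_butt (a point): Handle end of the brush, on its axis, 83 mm behind the brush's origin.
- dipstick: Steel dipstick, aluminium grip, about 110 g. Lies in one of the two outer long tray compartments, tip away from the robot. Origin: on its axis, at its collar's tip-side face (the stop face); x axis to the tip. Collar: diameter 24 mm, x -6 to 0. Grip: x -70 to -6, 16 thick along y, 24 high along z. Rod: diameter 6; notched blade 9 by 4, x 75 to 105. Lying flat, its axis is 12 mm up.
- dipstick_tip (a point): Tip of the dipstick, on its axis, 105 mm ahead of the dipstick's origin.
- tray: Fixed grey plastic tray, 264 by 252 mm; floor and walls 4 and 3 thick, wall tops 18 up. Origin: on the bench below the centre of the middle long compartment; x along the compartments, away from the robot. Three long compartments, 205 by 80 inside, centres at y -83, 0, +83: the middle one empty, for the brush; the dipstick in one outer, a spatula in the other. Brackets lie at x 105 to 156.
- spatula: Bystander: flat steel spatula, 180 mm long, 4 to 7 mm thick, in the outer tray compartment without the dipstick. Origin: its underside, near mid-length.
- bracket_a: Bystander: flat L bracket, 55 by 36 mm, 4 mm thick, in the tray's cross compartment at its -y end. Origin: its underside.
- bracket_b: Bystander: the like bracket at the +y end of the cross compartment.
- oil_bottle: Bystander: amber bottle with a black cap, diameter 66 mm, 170 mm high, beyond the pump. Origin: centre of its underside.
- reagent_jar: Bystander: white jar with a blue cap, diameter 68 mm, 130 mm high, at the back of the bench. Origin: centre of its underside.
- salt_jar: Bystander: white jar, diameter 60 mm, 100 mm high, behind the tray to the right. Origin: centre of its underside.
- beaker: Bystander: glass beaker, diameter 68 mm, 85 mm high, to the right of the tray. Origin: centre of its underside.

How it is judged:
By the outcome, as a careful person would: the job done as asked, in the order asked, and still so for the second after the job is handed in, while the arm keeps its last pose, push and grip.
It also fails if it takes over 54 s, if anything falls off the work surface, if the arm or the gripper's body presses on something with over 40 N, if the wrist force passes 120 N, or if a joint passes its speed limit or range.

ROBOT

A 7-joint arm with a two-finger parallel gripper is mounted at the origin on the work surface. World frame = base frame: x ahead of the robot, y to its left, z up, the work surface at z = 0. Lengths are in mm, angles in rad, forces in N, time in s.
With the tool pointing down it reaches from about 400 to 850 mm from the base axis. Payload 4.5 kg.
Tool frame: the origin (TCP) lies at the very end of the fingers, on their centre line; the grasp point (between the pads) lies 19 mm behind it (r.grip_point_offset is the distance from the TCP to the grasp point, in mm); z points along the fingers, y is the direction in which the jaws open and shut (so a half turn about z gives the same grasp; the last joint's range is limited). The gripper opens to 85 mm and grips with 20 to 120 N. Pads are 22 mm wide; open, the fingers measure 114 mm over their backs; the gripper's body (76 mm by 85 mm) begins 54 mm behind the grasp point. The pads swing forward as they close: fully open they stand 13 mm farther back than shut.
Start: joints at [-1.192, 0.689, -0.195, 1.565, 0.157, 0.902, -0.215], TCP at [211.237, 588.246, 231.317] pointing down, gripper open.
Joint ranges: [-3.01, 3.01], [-0.46, 2.08], [-1.47, 1.51], [0.13, 2.56], [-1, 4.14], [0.04, 2.09], [-2.66, 2.66]. Speed limits (rad/s): [2.57, 2.57, 3.14, 3.14, 3.14, 3.14, 3.14].

INTERFACE

Orientations are given as a unit quaternion [x, y, z, w].
In Python, from cell import r gives the robot as it stands. The module is installed in compiled form; this text tells all that it offers.
- The arm moves only by the tool apply_moves, never from a script. Its arguments are lists of equal length, an entry for each row: "offset": the shift along the tool's x, y, z in mm, a list of three; "dr": the turn, a rotation vector about the tool's x, y, z in rad, a list of three; "claw": the opening, from 0 (shut) to 1 (fully open). A call has 1 to 8 rows; each row is the pose to reach, as a shift and turn from the pose measured when the call began, along the tool's axes at that moment; what a row does not reach only later rows make up. A row lasts 1/12 s, in which the tool goes at most 41.7 mm and 7.16 degrees, less where a joint would pass 70% of its speed; a pose out of reach is approached as far as the arm can. A call with a gripper value outside its range is refused whole. The fingers move at their own pace and stop on an object; "force" is the grip in N (left out, the last holds). Time passes only in rows, so rows that repeat a pose let the fingers close. It gives the time, the measured TCP pose, the force and the opening at its end, in the units of the state.
- r.get_obs(): the state, without advancing time (a new reading comes with each control period).
- r.camera(name): name is "side" or "top" or "wrist"; returns (picture, depth): 480x640x3 uint8, red, green, blue; 480x640 float32, mm along the optical axis (not along the pixel's ray), 0 where there is no reading.
- r.camera_info(name): a dict with "fx", "fy", "cx", "cy" (pixels), "k1" (the pictures are not rectified: a ray, as slopes to the right and down, at radius r is drawn at 1 + k1 r^2 times it, then the intrinsics apply), "position" and "rotation" of the camera in the world; the wrist camera has in their place "T_tool_cam" (4x4, takes a point from camera to tool coordinates, whose origin is the TCP and whose axes are the flange's). Camera axes: x right, y down, z forward; pixel columns grow to the right and rows downward; lengths in mm; the calibration is good to about 2 mm. A picture is of the moment at which its call begins: read the wrist's pose just before it. camera_info takes no time and is no camera call.
- r.hand_in(): hands the job in, once; it reports no verdict.
Trained networks look in the newest picture that a camera, given by its name, has taken for a name from the list of things; names that differ only in an ending like _2 or _b are one class to them, and where a whole thing is asked for, a point or a joint stands for the part that bears it (a point fixed in the world has none). Each returns a list of dicts, best first, with "score" (0 to 1); they miss things now and then, are a little off and sometimes report something else, mostly with a low value. They report only what shows in the picture. A call takes as long as a camera call.
- r.regions_of(camera, target): "region" (480x640 bool, what is visible of it) and "xy" ([column, row] in pixels, amid what is visible of it).
- r.spot_point(camera, target): "xy" ([column, row] in pixels: a listed point, or the origin of a listed thing).
The state is a dict: "time": time; "qpos": joint angles; "qd": joint speeds; "joint_efforts": joint torques, N m; "tcp_pos": TCP position; "orientation": TCP orientation; "contact_force": force on the tool from outside, world axes, zero at the start; "torque": the same for the moment, N m; "width": opening from 0.0 (shut) to 1.0 (fully open).
Only numpy, scipy, OpenCV 4.12 (cv2) and the standard library are available. Lean on these libraries where they do the work, as an engineer would, in place of code of your own. Each camera call takes 0.05 s, during which the arm holds its last target. There are 200 camera calls.

## Working session

There is one attempt and no reset: what is moved stays moved. The work goes in short steps, Python scripts to look and compute and a tool call to move; the robot and the scene stay as the last step left them, time stands still between calls to the robot, and variables do not carry over. Pictures are saved under pics/ and viewed, about 8 in all and at most 12, crops included, and the job is handed in when it is done.

Besides the shell and the picture viewer there is one more tool, called after "Call:" by a JSON object that holds its "name" and its "arguments". apply_moves: Moves the arm, as the interface text tells. Its arguments: {"type":"object","properties":{"offset":{"type":"array","items":{"type":"array","items":{"type":"number"}}},"dr":{"type":"array","items":{"type":"array","items":{"type":"number"}}},"claw":{"type":"array","items":{"type":"number"}},"force":{"type":"number"}},"required":["offset","dr","claw"]}

```bash
ls; mkdir -p pics; cat > h.py <<'E'
import numpy as np, cv2
from cell import r
from scipy.spatial.transform import Rotation as R
def campose(name, o=None):
    i=r.camera_info(name)
    if name=='wrist':
        o=o or r.get_obs(); T=np.eye(4); T[:3,:3]=R.from_quat(o['orientation']).as_matrix(); T[:3,3]=o['tcp_pos']
        T=T@np.array(i['T_tool_cam']); return i,T[:3,:3],T[:3,3]
    Rm=np.array(i['rotation']); 
    if Rm.shape!=(3,3): Rm=R.from_quat(Rm).as_matrix()
    return i,Rm,np.array(i['position'])
def slopes(i,uv):
    K=np.array([[i['fx'],0,i['cx']],[0,i['fy'],i['cy']],[0,0,1.]])
    d=(np.atleast_2d(uv)-[i['cx'],i['cy']])/[i['fx'],i['fy']]; s=d.copy()
    for _ in range(20): s=d/(1+i['k1']*(s**2).sum(1,keepdims=True))
    return s
def px2w(cp,uv,depth):
    i,Rm,p=cp; s=slopes(i,uv); d=np.atleast_1d(depth)[:,None]
    return (np.c_[s,np.ones(len(s))]*d)@Rm.T+p
def px2plane(cp,uv,z):
    i,Rm,p=cp; s=slopes(i,uv); v=np.c_[s,np.ones(len(s))]@Rm.T
    return p+v*((z-p[2])/v[:,2])[:,None]
def cloud(cp,dep,mask):
    v,u=np.nonzero(mask&(dep>0)); return px2w(cp,np.c_[u,v].astype(float),dep[v,u])
def save(img,n): cv2.imwrite('pics/'+n,cv2.cvtColor(img,cv2.COLOR_RGB2BGR))
E
python3 - <<'E'
from h import *
np.set_printoptions(precision=1,suppress=True)
print(r.get_obs()); 
ims=[]
for n in ('side','top'):
    im,d=r.camera(n); cp=campose(n); print(n,r.camera_info(n)); ims.append(im); save(im,n+'0.png'); np.save(n+'0.npy',d)
    for t in ('guide_tube','brush','brush_butt','dipstick','dipstick_tip','tray','pump','spatula'):
        s=r.spot_point(n,t)[:2]
        for q in s:
            u,v=np.round(q['xy']).astype(int); u=min(max(u,0),639); v=min(max(v,0),479)
            print(t,round(q['score'],2),q['xy'],px2w(cp,[q['xy']],d[v,u])[0], px2plane(cp,[q['xy']],12)[0])
E
```

```text
pics
{'time': 0.0, 'qpos': array([-1.2,  0.7, -0.2,  1.6,  0.2,  0.9, -0.2]), 'qd': array([ 0.,  0., -0., -0., -0.,  0.,  0.]), 'joint_efforts': array([  0. , -54. ,  -1.3, -15.9,   0. ,   0. ,  -0. ]), 'tcp_pos': array([211.1, 587.5, 230.5]), 'orientation': array([ 0.2,  1. , -0. , -0. ]), 'contact_force': array([ 0.4, -0.2,  0.2]), 'torque': array([-0., -0., -0.]), 'width': 1.0007488787594496}
side {'fx': 454.3420662974419, 'fy': 454.3420662974419, 'cx': 321.5364341152633, 'cy': 243.04481875208006, 'k1': -0.07851306455384044, 'position': array([601.4, 592.1, 719.5]), 'rotation': array([-0. ,  0.9, -0.4,  0. ])}
guide_tube 0.46 [365.3, 340.3] [552.1 142.8 120.4] [543.2  61.4  12. ]
brush 0.89 [363.7, 343.5] [554.8 149.  120.1] [546.4  69.   12. ]
brush_butt 0.9 [351.8, 294.6] [575.7  87.  167.4] [568.5 -55.2  12. ]
dipstick 0.89 [370.3, 260.6] [ 527.6 -145.4   26.5] [ 526.1 -160.8   12. ]
dipstick_tip 0.89 [323.1, 260.3] [ 633.4 -164.5    5.1] [ 633.1 -157.3   12. ]
dipstick_tip 0.28 [325.9, 189.6] [601.4 592.1 719.5] [ 637.4 -439.2   12. ]
tray 0.97 [364.3, 245.3] [ 537.6 -222.3   
[... 535 characters left out ...]
sh 0.8 [225.5, 273.7] [553.4 126.1 135.2] [555.9 146.8  12. ]
brush 0.57 [396.3, 289.3] [ 525.2 -225.6    5.8] [ 525.2 -224.7   12. ]
brush_butt 0.56 [252.7, 263.3] [573.3  71.8 153.5] [579.   88.6  12. ]
dipstick 0.7 [357.4, 289.4] [ 524.4 -138.4   30. ] [ 524.2 -139.8   12. ]
dipstick 0.18 [223.3, 274.5] [552.  131.4 128.7] [554.1 151.5  12. ]
dipstick_tip 0.75 [363.9, 240.4] [ 630.6 -152.8   22.1] [ 631.5 -153.7   12. ]
tray 0.76 [394.0, 288.8] [ 526.2 -220.7    4.7] [ 526.3 -219.7   12. ]
pump 0.9 [153.1, 297.9] [506.4 257.7 152.3] [502.8 299.7  12. ]
pump 0.51 [194.1, 191.0] [719.5 197.4 106.9] [736.1 219.3  12. ]
spatula 0.86 [431.5, 293.9] [ 515.9 -302.     9.8] [ 516.  -301.5   12. ]
```

View pics/side0.png

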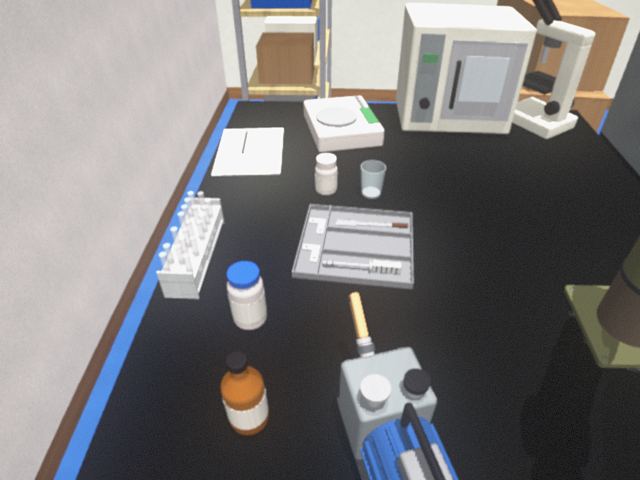

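View pics/top0.png

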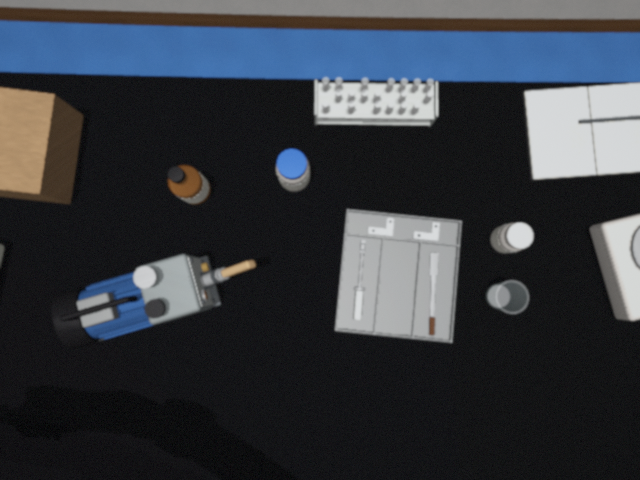

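```bash
python3 - <<'E'
from h import *
np.set_printoptions(precision=2,suppress=True)
o=r.get_obs(); print(R.from_quat(o['orientation']).as_matrix(), r.grip_point_offset, r.camera_info('wrist'), o['time'])
for n in ('side','top'):
    im=cv2.cvtColor(cv2.imread(f'pics/{n}0.png'),cv2.COLOR_BGR2RGB).astype(int); d=np.load(n+'0.npy'); cp=campose(n)
    m=(im[...,0]>150)&(im[...,0]-im[...,2]>60)
    b=np.zeros_like(m); 
    if n=='side': b[285:350,340:380]=1
    else: b[255:285,215:262]=1
    P=cloud(cp,d,m&b); c=np.median(P,0); P=P[np.linalg.norm(P-c,axis=1)<60]
    c=P.mean(0); u,s,vt=np.linalg.svd(P-c); a=vt[0]*np.sign(vt[0][1]); t=(P-c)@a
    print(n,len(P),'c',c,'axis',a,'heading',np.degrees(np.arctan2(a[1],a[0])),'slope',np.degrees(np.arcsin(a[2])),'t',np.percentile(t,[1,99]), 'res',s/np.sqrt(len(P)))
    # tray / dipstick region: wall tops
    for t in ('dipstick','tray'):
        q=r.regions_of(n,t)[0]; v,u=np.nonzero(q['region']); P=px2plane(cp,np.c_[u,v].astype(float),12 if t=='dipstick' else 18)
        rect=cv2.minAreaRect(P[:,:2].astype(np.float32)); print(t,q['score'],rect,cv2.boxPoints(rect).round(0).tolist())
E
```

```text
[[-0.94  0.34  0.  ]
 [ 0.34  0.94  0.  ]
 [ 0.    0.   -1.  ]] 18.700000000000003 {'fx': 373.73837836434006, 'fy': 373.73837836434006, 'cx': 320.837293638987, 'cy': 236.05929930291757, 'k1': -0.02204033552715293, 'T_tool_cam': array([[   0.  ,   -0.95,   -0.32,   80.95],
       [   1.  ,    0.  ,    0.  ,   -0.07],
       [  -0.  ,   -0.32,    0.95, -142.03],
       [   0.  ,    0.  ,    0.  ,    1.  ]])} 0.9
side 327 c [564.42 110.56 145.83] axis [-0.23  0.77 -0.59] heading 106.80401400649062 slope -36.47779453766205 t [-36.72  36.15] res [22.19  5.47  2.22]
dipstick 0.77 ((544.1602172851562, -143.3103790283203), (36.05995559692383, 173.6377410888672), 88.47232055664062) [[457.0, -159.0], [630.0, -164.0], [631.0, -128.0], [458.0, -123.0]]
tray 0.81 ((558.3236694335938, -215.85458374023438), (269.07232666015625, 264.2784423828125), 84.79376983642578) [[415.0, -338.0], [678.0, -362.0], [702.0, -94.0], [439.0, -70.0]]
top 186 c [563.56 102.86 150.18] axis [-0.25  0.79 -0.56] heading 107.15885311664525 slope -33.84196492049948 t [-30.41  37.74] res [20.84  3.47  2.11]
dipstick 0.96 ((544.9132080078125, -145.7422637939453), (19.059795379638672, 170.83660888671875), 84.7631607055664) [[459.0, -147.0], [629.0, -163.0], [631.0, -144.0], [461.0, -128.0]]
tray 0.79 ((556.8290405273438, -228.15882873535156), (254.54937744140625, 265.4737854003906), 84.83534240722656) [[413.0, -343.0], [678.0, -367.0], [700.0, -113.0], [436.0, -89.0]]
```

```bash
cat > go.py <<'E'
# usage: go.py x y z heading tilt [more poses]: prints offset/dr (tool axes of the present pose) for each
from h import *; import sys
def Rt(hd,ti):
    h=np.array([np.cos(np.radians(hd)),np.sin(np.radians(hd)),0]); c,s=np.cos(np.radians(ti)),np.sin(np.radians(ti)); z=np.array([0,0,1])
    tx=c*h-s*z; tz=-s*h-c*z; return np.c_[tx,np.cross(tz,tx),tz]
def rel(o,p,Rm):
    R0=R.from_quat(o['orientation']); return R0.inv().apply(np.array(p)-o['tcp_pos']), (R0.inv()*R.from_matrix(Rm)).as_rotvec()
if __name__=='__main__':
    o=r.get_obs(); a=np.array(sys.argv[1:],float).reshape(-1,5)
    print('t',round(o['time'],2),'tcp',o['tcp_pos'].round(1),'F',o['contact_force'].round(1),'w',round(o['width'],3),'q',o['qpos'].round(2))
    for q in a:
        d,w=rel(o,q[:3],Rt(q[3],q[4])); print('offset',d.round(1).tolist(),'|',round(np.linalg.norm(d)),'dr',w.round(3).tolist(),'|',round(np.degrees(np.linalg.norm(w))))
E
python3 go.py 400 340 380 130 0  558 124 232 107 20
```

```text
t 1.1 tcp [211.3 588.2 231.3] F [ 0.4 -0.6 -0.1] w 1.002 q [-1.19  0.69 -0.19  1.57  0.16  0.9  -0.22]
offset [-261.5, -169.8, -148.7] | 345 dr [0.0, 0.0, 0.528] | 30
offset [-483.2, -319.7, -0.7] | 579 dr [0.162, -0.323, 0.92] | 57
```

Call:
{"name": "apply_moves", "arguments": {"offset": [[-10,-7,-40],[-40,-26,-80],[-80,-52,-115],[-120,-78,-145],[-160,-104,-149],[-198,-128,-149],[-235,-152,-149],[-262,-170,-149]], "dr": [[0,0,0.05],[0,0,0.12],[0,0,0.2],[0,0,0.27],[0,0,0.35],[0,0,0.42],[0,0,0.5],[0,0,0.528]], "claw": [0.7,0.7,0.7,0.7,0.7,0.7,0.7,0.7], "force": 50}}

```text
time: 1.77
tcp_pos: [376.2, 371.6, 379.2]
orientation: [0.424, 0.906, 0.001, 0.0]
contact_force: [1.0, 0.5, 0.1]
width: 0.702
```

```bash
python3 go.py 558 124 232 107 20
```

```text
t 1.77 tcp [376.2 371.6 379.2] F [1.  0.5 0.1] w 0.702 q [-0.83  0.4  -0.05  1.64  0.02  1.11 -0.2 ]
offset [-306.7, -19.2, 147.0] | 341 dr [0.072, -0.345, 0.394] | 30
```

Call:
{"name": "apply_moves", "arguments": {"offset": [[-41,-3,10],[-82,-6,25],[-123,-9,45],[-164,-11,65],[-205,-13,90],[-246,-16,118],[-287,-18,138],[-307,-19,147]], "dr": [[0.01,-0.05,0.06],[0.02,-0.1,0.11],[0.03,-0.15,0.17],[0.04,-0.2,0.23],[0.05,-0.25,0.29],[0.06,-0.3,0.34],[0.07,-0.345,0.39],[0.072,-0.345,0.394]], "claw": [0.7,0.7,0.7,0.7,0.7,0.7,0.7,0.7]}}

```text
time: 2.43
tcp_pos: [552.6, 133.8, 234.7]
orientation: [0.584, 0.793, -0.104, 0.139]
contact_force: [0.3, 1.7, -0.1]
width: 0.7
```

```bash
cat > wl.py <<'E'
# wrist look: picture, depth, detections
from h import *; import sys
np.set_printoptions(precision=2,suppress=True)
n=sys.argv[1]; o=r.get_obs(); im,d=r.camera('wrist'); cp=campose('wrist',o); save(im,n+'.png'); np.savez(n+'.npz',d=d,R=cp[1],p=cp[2])
for t in sys.argv[2:]:
    for q in r.spot_point('wrist',t)[:2]:
        u,v=np.clip(np.round(q['xy']).astype(int),0,[639,479]); print(t,round(q['score'],2),np.round(q['xy']),px2w(cp,[q['xy']],d[v,u])[0])
E
python3 wl.py w1 brush brush_butt guide_tube; python3 go.py 558 124 232 107 20
```

```text
brush 0.87 [328. 164.] [554.73 144.94 120.45]
brush 0.64 [243. 306.] [520.52 137.02 243.08]
brush_butt 0.88 [326. 284.] [572.02  83.73 166.79]
guide_tube 0.84 [327. 162.] [553.39 146.34 120.04]
t 2.63 tcp [552.7 130.3 236.2] F [-0.5  0.4 -0. ] w 0.705 q [-0.65  0.65  0.23  1.76  0.28  0.83 -0.37]
offset [-5.7, 3.3, 6.6] | 9 dr [-0.003, 0.0, -0.002] | 0
```

View pics/w1.png

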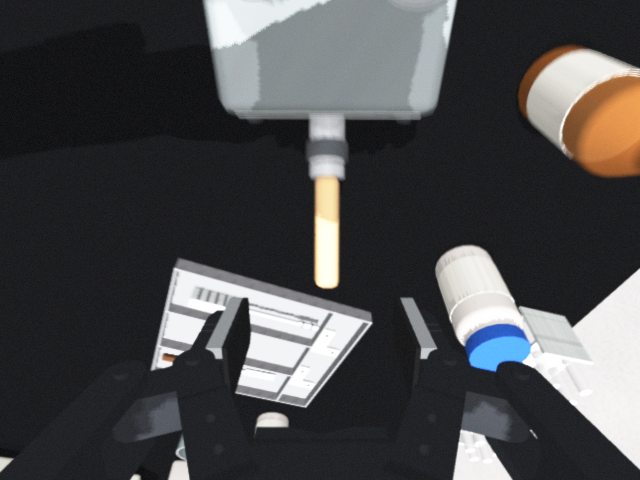

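```bash
cat > fit.py <<'E'
from h import *; import sys
np.set_printoptions(precision=2,suppress=True)
def line(n,mask_fn,box):
    im=cv2.cvtColor(cv2.imread(f'pics/{n}.png'),cv2.COLOR_BGR2RGB).astype(int); z=np.load(n+'.npz'); cp=(r.camera_info('wrist'),z['R'],z['p'])
    b=np.zeros(im.shape[:2],bool); b[box[1]:box[3],box[0]:box[2]]=1
    m=cv2.erode((mask_fn(im)&b).astype(np.uint8),np.ones((3,3))).astype(bool)
    P=cloud(cp,z['d'],m); c=np.median(P,0); P=P[np.linalg.norm(P-c,axis=1)<70]
    c=P.mean(0); u,s,vt=np.linalg.svd(P-c); a=vt[0]; t=(P-c)@a
    print(n,len(P),'c',c,'axis',a,'heading',np.degrees(np.arctan2(a[1],a[0])),'slope',np.degrees(np.arcsin(a[2])),'t',np.percentile(t,[1,99]),'res',s/np.sqrt(len(P)))
    return P
if __name__=='__main__': line('w1',lambda i:(i[...,0]>150)&(i[...,0]-i[...,2]>40),(300,170,350,300))
E
python3 fit.py
```

```text
w1 1010 c [559.8  124.44 135.39] axis [ 0.18 -0.81  0.56] heading -77.75015593887899 slope 34.35481585285418 t [-17.13  47.73] res [13.61  4.42  1.27]
```

```bash
python3 - <<'E'
from fit import *
P=line('w1',lambda i:(i[...,0]>110)&(i[...,0]-i[...,2]>12),(300,180,350,295))
im=cv2.cvtColor(cv2.imread('pics/w1.png'),cv2.COLOR_BGR2RGB).astype(int); z=np.load('w1.npz'); cp=(r.camera_info('wrist'),z['R'],z['p'])
for v in range(184,290,12):
    u=np.nonzero((im[v,300:350,0]>110))[0]+300
    if len(u): print(v,u.min(),u.max(),px2w(cp,[[u.mean(),v]],z['d'][v,int(u.mean())])[0],z['d'][v,u.min()+3:u.max()-2:5])
E
```

```text
w1 1755 c [562.92 113.23 143.79] axis [ 0.22 -0.79  0.58] heading -74.53206617924359 slope 35.337495256070916 t [-29.27  39.12] res [19.82  4.69  1.22]
184 315 338 [556.47 135.74 129.61] [244.18 243.98 243.47 245.04]
196 315 338 [558.46 129.38 133.57] [244.69 243.72 243.42 244.46]
208 315 338 [560.56 122.71 137.15] [244.7  244.58 243.61 245.1 ]
220 314 338 [562.01 116.92 142.3 ] [245.03 244.21 243.7  244.95]
232 314 338 [563.85 111.02 147.14] [246.33 244.49 245.56 245.08]
244 314 338 [565.85 104.61 151.34] [246.14 245.66 244.74 244.96]
256 314 338 [567.64  98.85 156.4 ] [246.95 245.46 245.4  246.67]
268 314 338 [569.72  92.21 160.46] [246.43 246.16 245.59 246.9 ]
280 315 338 [571.68  86.97 165.99] [246.47 244.77 245.64 247.79]
```

```bash
python3 go.py 562.9 115.9 192 107.3 20 568.9 96.3 135.6 107.3 20
```

```text
t 2.63 tcp [552.7 130.3 236.2] F [-0.5  0.4 -0. ] w 0.705 q [-0.65  0.65  0.23  1.76  0.28  0.83 -0.37]
offset [-0.6, 5.7, 47.3] | 48 dr [-0.004, 0.0, -0.007] | 0
offset [-0.6, 5.8, 107.3] | 107 dr [-0.004, 0.0, -0.007] | 0
```

Call:
{"name": "apply_moves", "arguments": {"offset": [[0,5,30],[-0.6,5.7,50],[-0.6,5.7,70],[-0.6,5.7,90],[-0.6,5.7,107],[-0.6,5.7,107],[-0.6,5.7,107],[-0.6,5.7,107]], "dr": [[0,0,-0.007],[0,0,-0.007],[0,0,-0.007],[0,0,-0.007],[0,0,-0.007],[0,0,-0.007],[0,0,-0.007],[0,0,-0.007]], "claw": [0.6,0.6,0.6,0.6,0.6,0.5,0.3,0.1]}}

```text
time: 3.3
tcp_pos: [569.3, 98.1, 137.1]
orientation: [0.584, 0.793, -0.103, 0.139]
contact_force: [0.8, 0.3, 0.8]
width: 0.227
```

Call:
{"name": "apply_moves", "arguments": {"offset": [[0,0,0],[0,0,0],[0,0,0]], "dr": [[0,0,0],[0,0,0],[0,0,0]], "claw": [0,0,0]}}

```text
time: 3.55
tcp_pos: [569.4, 98.6, 137.8]
orientation: [0.583, 0.794, -0.103, 0.139]
contact_force: [-1.4, 0.7, 0.5]
width: 0.174
```

```bash
python3 wl.py w2 brush brush_butt; python3 go.py 568.9 96.3 135.6 107.3 20
```

```text
brush 0.63 [321. 191.] [555.04 146.22 121.14]
brush_butt 0.87 [320. 385.] [573.35  87.49 165.45]
t 3.7 tcp [569.4  98.4 137.5] F [-2.  -0.7  1.8] w 0.172 q [-0.59  0.8   0.24  1.83  0.32  0.59 -0.38]
offset [-1.1, -1.1, 2.4] | 3 dr [-0.001, -0.001, 0.001] | 0
```

View pics/w2.png

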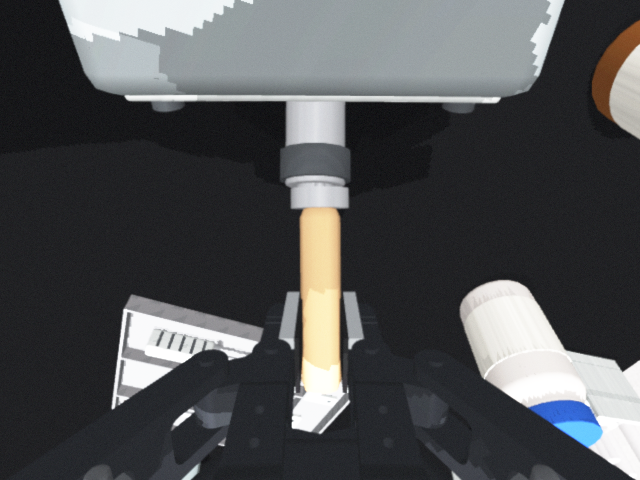

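Call:
{"name": "apply_moves", "arguments": {"offset": [[-9,0,-3.5],[-24,0,-9],[-38,0,-14],[-52,0,-19],[-66,0,-24],[-80,0,-29],[-100,0,-36.5],[-122,0,-44.5]], "dr": [[0,0,0],[0,0,0],[0,0,0],[0,0,0],[0,0,0],[0,0,0],[0,0,0],[0,0,0]], "claw": [0,0,0,0,0,0,0,0]}}

```text
time: 4.37
tcp_pos: [599.4, 2.3, 222.1]
orientation: [0.583, 0.794, -0.103, 0.139]
contact_force: [0.5, 0.3, -1.0]
width: 0.172
```

```bash
python3 wl.py w3 brush brush_butt brush_tip; python3 go.py 569 -50 300 45 0
```

```text
brush 0.63 [319. 189.] [584.4   49.89 204.37]
brush 0.36 [494. 170.] [746.78  21.69  48.89]
brush_butt 0.67 [318. 387.] [602.28  -8.82 250.4 ]
t 4.57 tcp [599.5   2.4 221.8] F [ 0.1 -0.  -2.2] w 0.172 q [-0.4   0.67  0.21  1.76  0.33  0.72 -0.18]
offset [-65.3, -44.6, -59.6] | 99 dr [0.189, 0.312, 1.074] | 65
```

```bash
python3 - <<'E'
from fit import *
P=line('w3',lambda i:(i[...,0]>110)&(i[...,0]-i[...,2]>12),(295,205,345,385))
o=r.get_obs(); T=R.from_quat(o['orientation'])
Q=T.inv().apply(P-o['tcp_pos']); m=abs(Q[:,1])<6; p=np.polyfit(Q[m,0],Q[m,2],1); q=np.polyfit(Q[m,0],Q[m,1],1); print('z=',p,'y=',q,'brush slope rel tool x deg',np.degrees(np.arctan(p[0])),np.percentile(Q[m,0],[1,99]))
E
python3 go.py 580 -30 270 80 0 520 -100 290 50 -16 
```

```text
w3 6235 c [594.52  19.45 227.58] axis [ 0.25 -0.77  0.59] heading -72.04412038884456 slope 36.2597748926772 t [-31.74  35.34] res [19.13  4.25  1.09]
z= [  0.29 -16.14] y= [ 0.   -0.05] brush slope rel tool x deg 16.29486407465266 [-18.57  45.12]
t 4.57 tcp [599.5   2.4 221.8] F [ 0.1 -0.  -2.2] w 0.172 q [-0.4   0.67  0.21  1.76  0.33  0.72 -0.18]
offset [-40.1, -28.2, -36.8] | 61 dr [0.083, 0.341, 0.47] | 34
offset [-93.1, -106.2, -38.9] | 147 dr [0.035, 0.573, 1.013] | 67
```

Call:
{"name": "apply_moves", "arguments": {"offset": [[-5,-5,-20],[-15,-18,-35],[-30,-35,-39],[-45,-52,-39],[-60,-68,-39],[-75,-86,-39],[-93,-106,-39],[-93,-106,-39]], "dr": [[0.01,0.1,0.05],[0.02,0.2,0.12],[0.03,0.3,0.22],[0.035,0.38,0.34],[0.035,0.44,0.46],[0.035,0.5,0.6],[0.035,0.55,0.73],[0.035,0.573,0.87]], "claw": [0,0,0,0,0,0,0,0]}}

```text
time: 5.23
tcp_pos: [517.9, -106.1, 290.2]
orientation: [0.848, 0.517, 0.102, -0.056]
contact_force: [1.1, 0.1, -1.5]
width: 0.171
```

```bash
python3 go.py 466 -220 170 -5.2 -16.3
```

```text
t 5.23 tcp [ 517.9 -106.1  290.2] F [ 1.1  0.1 -1.5] w 0.171 q [ 0.25  0.47  0.01  1.85 -0.32  0.79  0.01]
offset [-149.3, 5.0, 88.2] | 174 dr [-0.294, 0.04, 1.148] | 68
```

Call:
{"name": "apply_moves", "arguments": {"offset": [[-15,0,5],[-35,1,15],[-55,2,30],[-75,2,42],[-95,3,54],[-115,4,66],[-135,5,78],[-149,5,88]], "dr": [[-0.03,0.005,0.12],[-0.065,0.01,0.25],[-0.1,0.015,0.38],[-0.13,0.02,0.5],[-0.16,0.025,0.63],[-0.19,0.03,0.76],[-0.23,0.035,0.89],[-0.26,0.037,1.02]], "claw": [0,0,0,0,0,0,0,0]}}

```text
time: 5.9
tcp_pos: [464.8, -220.5, 168.8]
orientation: [0.989, 0.051, 0.138, -0.005]
contact_force: [1.2, 0.2, -1.4]
width: 0.171
```

```bash
python3 go.py 466 -220 100 -5.2 -16.3
```

```text
t 5.9 tcp [ 464.8 -220.5  168.8] F [ 1.2  0.2 -1.4] w 0.171 q [ 0.46  0.6  -0.03  2.19 -0.8   0.17 -0.25]
offset [-17.5, -0.6, 66.5] | 69 dr [-0.05, 0.008, 0.187] | 11
```

Call:
{"name": "apply_moves", "arguments": {"offset": [[-6,0,22],[-12,0,44],[-17.5,-0.6,66.5],[-17.5,-0.6,66.5],[-17.5,-0.6,66.5]], "dr": [[-0.02,0.003,0.08],[-0.04,0.006,0.15],[-0.05,0.008,0.187],[-0.05,0.008,0.187],[-0.05,0.008,0.187]], "claw": [0,0,0,0,0]}}

```text
time: 6.32
tcp_pos: [478.3, -227.8, 117.0]
orientation: [0.991, -0.043, 0.126, -0.002]
contact_force: [-0.7, -0.8, 0.2]
width: 0.176
```

```bash
python3 wl.py w4 brush brush_butt brush_tip tray; python3 go.py 466 -220 30 -5.2 -16.3 466 -220 14.5 -5.2 -16.3
```

```text
brush 0.64 [320. 191.] [ 529.15 -232.35  131.63]
brush_butt 0.71 [320. 384.] [ 454.26 -225.84  133.55]
tray 0.57 [313. 200.] [ 526.06 -229.25  130.37]
t 6.57 tcp [ 478.  -228.8  118.6] F [ 0.2  0.1 -0.9] w 0.172 q [ 0.47  0.71 -0.09  2.18 -1.    0.04 -0.25]
offset [-34.6, -6.5, 82.6] | 90 dr [-0.014, 0.031, -0.0] | 2
offset [-38.5, -6.3, 97.6] | 105 dr [-0.014, 0.031, -0.0] | 2
```

View pics/w4.png

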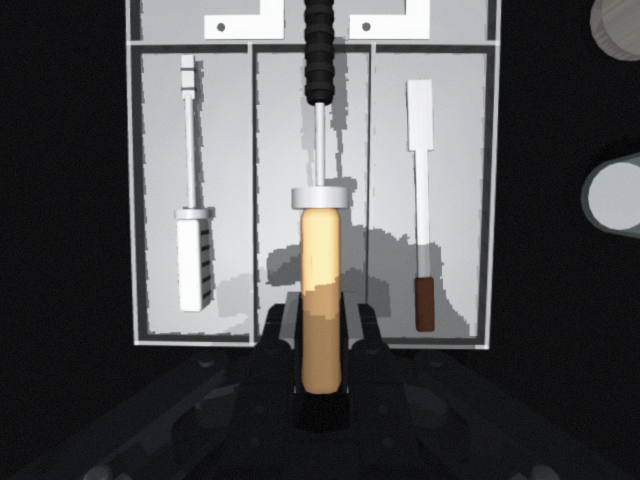

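```bash
cat > fk.py <<'E'
import numpy as np, itertools
from scipy.optimize import least_squares
from scipy.spatial.transform import Rotation as R
D=[([211.3,588.2,231.3],[-1.192,.689,-.195,1.565,.157,.902,-.215],None),
([376.2,371.6,379.2],[-.83,.4,-.05,1.64,.02,1.11,-.2],[.424,.906,.001,0]),
([552.7,130.3,236.2],[-.65,.65,.23,1.76,.28,.83,-.37],[.584,.793,-.104,.139]),
([569.4,98.4,137.5],[-.59,.8,.24,1.83,.32,.59,-.38],[.583,.794,-.103,.139]),
([599.5,2.4,221.8],[-.4,.67,.21,1.76,.33,.72,-.18],[.583,.794,-.103,.139]),
([517.9,-106.1,290.2],[.25,.47,.01,1.85,-.32,.79,.01],[.848,.517,.102,-.056]),
([464.8,-220.5,168.8],[.46,.6,-.03,2.19,-.8,.17,-.25],[.989,.051,.138,-.005]),
([478,-228.8,118.6],[.47,.71,-.09,2.18,-1,.04,-.25],[.991,-.043,.126,-.002])]
def fk(p,q,s):
    H,a,ea,b,eb,c,e,o7,o1=p; Z=lambda t:R.from_euler('z',t); Y=lambda t:R.from_euler('y',t)
    r=Z(s[0]*q[0]+o1)*Y(q[1])*Z(s[1]*q[2]); x=np.array([0,0,H])+r.apply([ea,0,a])
    r=r*Y(q[3]); x=x+r.apply([eb,0,b]); r=r*Z(s[2]*q[4])*Y(q[5]); x=x+r.apply([e,0,c]); return x,r*Z(s[3]*q[6]+o7)
def res(p,s):
    out=[]
    for x,q,o in D:
        X,r=fk(p,q,s); out+=list((X-x)/5)
        if o: out+=list((r.inv()*R.from_quat(o)).as_rotvec()/.01)
    return np.array(out)
if __name__=='__main__':
    best=[]
    for s in itertools.product([1,-1],repeat=4):
        for o7 in (0,1.57,3.14,-1.57):
            f=least_squares(res,[330,400,0,400,0,300,0,o7,0],args=(s,),loss='soft_l1',max_nfev=60); best.append((f.cost,s,f.x))
    best.sort(key=lambda t:t[0])
    for b in best[:3]: print(round(b[0],2),b[1],b[2].round(2).tolist())
    np.savez('fk.npz',p=best[0][2],s=best[0][1])
E
python3 fk.py
```

```text
15.51 (-1, -1, -1, -1) [354.67, 569.48, -17.53, 353.74, 0.9, 346.79, -10.95, 45.48, -0.08]
15.51 (-1, -1, -1, -1) [354.67, 569.48, -17.53, 353.74, 0.9, 346.79, -10.95, 1.5, -0.08]
15.51 (-1, -1, -1, -1) [354.67, 569.48, -17.53, 353.74, 0.9, 346.79, -10.95, -111.6, -0.08]
```

```bash
cat > ik.py <<'E'
from fk import *; from go import Rt
z=np.load('fk.npz'); p,s=z['p'],tuple(z['s'])
lo=np.array([-3.01,-.46,-1.47,.13,-1,.04,-2.66]); hi=np.array([3.01,2.08,1.51,2.56,4.14,2.09,2.66])
def ik(x,Rm,n=40,seed=0):
    rng=np.random.default_rng(seed); S=[]
    def f(q):
        X,r=fk(p,q,s); return np.r_[(X-x)/1.,(r.inv()*R.from_matrix(Rm)).as_rotvec()*300,1e-3*(q-(lo+hi)/2)]
    for _ in range(n):
        g=least_squares(f,rng.uniform(lo,hi),bounds=(lo,hi),max_nfev=150)
        if np.linalg.norm(g.fun[:6])<3:
            if not any(np.abs(g.x-t).max()<.15 for t in S): S.append(g.x)
    return S
if __name__=='__main__':
    np.set_printoptions(precision=2,suppress=True)
    for nm,x,hd,ti in [('brush lay',(466,-220,15),-5,-16),('brush vert',(466,-220,15),-5,0),('brush rev',(570,-230,15),175,-16),('dip',(500,-142,10),-5,0),('dip-20',(500,-142,12),-5,-20),('tube in',(565,93,150),107,20),('tube40',(565,93,150),107,40)]:
        S=ik(x,Rt(hd,ti)); S.sort(key=lambda q:-min((q-lo).min(),(hi-q).min())); print(nm,len(S)); [print('  ',q) for q in S[:5]]
E
time python3 ik.py
```

```text
brush lay 4
   [ 0.45  0.94 -0.02  2.23  3.47  0.3   1.6 ]
   [ 0.59  0.96 -0.25  2.23  2.88  0.3   2.22]
   [ 0.54  0.95 -0.16  2.23  3.11  0.28  1.98]
   [0.17 0.99 0.43 2.25 4.12 0.55 0.89]
brush vert 9
   [ 0.57  0.95 -0.32  2.03  0.97  0.32 -2.22]
   [ 0.67  0.99 -0.5   2.03  1.17  0.45 -2.4 ]
   [ 0.21  0.94  0.23  2.03 -0.81  0.26 -0.51]
   [ 0.46  0.93 -0.14  2.04  0.58  0.21 -1.85]
   [ 0.3   0.93  0.09  2.04 -0.4   0.19 -0.9 ]
brush rev 6
   [ 0.48  1.12 -0.43  1.45  0.54  0.99  1.32]
   [ 0.4   1.09 -0.28  1.45  0.38  0.94  1.45]
   [0.25 1.08 0.03 1.45 0.05 0.89 1.72]
   [ 0.59  1.19 -0.72  1.44  0.79  1.13  1.13]
   [ 0.01  1.14  0.55  1.45 -0.5   0.97  2.17]
dip 9
   [ 0.41  0.97 -0.34  2.02  1.    0.33 -2.41]
   [ 0.36  0.95 -0.24  2.02  0.83  0.27 -2.26]
   [ 0.07  0.95  0.19  2.02 -0.72  0.24 -0.76]
   [ 0.28  0.94 -0.12  2.03  0.5   0.2  -1.94]
   [ 0.14  0.94  0.09  2.03 -0.4   0.19 -1.07]
dip-20 8
   [ 0.31  0.97 -0.1   2.3   3.16  0.46  1.74]
   [0.25 0.97 0.   2.3  3.33 0.47 1.55]
   [ 0.43  0.99 -0.29  2.3   2.85  0.49  2.08]
   [ 0.49  1.01 -0.38  2.3   2.7   0.52  2.24]
   [0.05 0.99 0.31 2.3  3.75 0.58 1.08]
tube in 10
   [-0.04  0.86 -0.72  1.83  1.08  1.05 -1.08]
   [-0.18  0.8  -0.46  1.84  0.94  0.88 -0.95]
   [-0.34  0.76 -0.18  1.84  0.75  0.73 -0.78]
   [ 0.03  0.92 -0.88  1.83  1.15  1.17 -1.14]
   [-0.49  0.76  0.09  1.85  0.51  0.62 -0.55]
tube40 9
   [-0.37  0.91 -0.45  1.81  1.13  1.19 -1.25]
   [-0.5   0.87 -0.21  1.81  1.03  1.03 -1.16]
   [-0.61  0.86 -0.02  1.82  0.92  0.92 -1.07]
   [-0.71  0.87  0.16  1.82  0.81  0.82 -0.96]
   [-0.25  0.97 -0.69  1.81  1.23  1.37 -1.33]
real	2m25.033s
user	2m18.066s
sys	0m0.243s
```

```bash
python3 - <<'E'
from h import *
np.set_printoptions(precision=1,suppress=True)
z=np.load('w4.npz'); cp=(r.camera_info('wrist'),z['R'],z['p'])
P=px2plane(cp,np.array([[252,345],[370,347],[251,43],[372,43.]]),18); print(P,P.mean(0),np.degrees(np.arctan2(*(P[2]-P[0])[1::-1])),np.degrees(np.arctan2(*(P[3]-P[1])[1::-1])))
# pump height profile, top cam, in mouth frame
d=np.load('top0.npy'); cp=campose('top'); Q=cloud(cp,d,d>0); h=np.array([np.cos(np.radians(107.3)),np.sin(np.radians(107.3))]); l=np.array([h[1],-h[0]])
m=Q[:,:2]-[557,129]; H=m@h; L=m@l
for a in range(30,230,10):
    print(a,[ (round(np.percentile(Q[k,2],95)) if k.any() else 0) for b in range(-60,60,15) for k in [(H>=a)&(H<a+10)&(L>=b)&(L<b+15)]])
E
python3 go.py 468 -222 75 -5.2 0
```

```text
[[ 431.4 -173.7   18. ]
 [ 423.4 -256.6   18. ]
 [ 637.6 -193.    18. ]
 [ 630.2 -273.7   18. ]] [ 530.7 -224.2   18. ] -5.341486144589093 -4.721842663217808
30 [5, 3, 3, 116, 117, 4, 2, 3]
40 [23, 23, 56, 103, 104, 52, 48, 23]
50 [145, 147, 146, 147, 148, 149, 147, 147]
60 [153, 155, 154, 154, 153, 155, 154, 153]
70 [154, 155, 155, 155, 154, 155, 154, 153]
80 [154, 154, 155, 154, 155, 155, 155, 154]
90 [153, 155, 155, 155, 154, 154, 155, 154]
100 [154, 154, 154, 154, 155, 155, 155, 154]
110 [154, 181, 181, 154, 154, 188, 188, 153]
120 [180, 183, 183, 172, 187, 189, 188, 187]
130 [181, 182, 181, 181, 186, 189, 187, 187]
140 [173, 182, 182, 155, 185, 188, 188, 189]
150 [153, 181, 182, 152, 152, 186, 187, 151]
160 [3, 126, 136, 191, 194, 137, 0, 0]
170 [109, 126, 138, 196, 195, 135, 125, 107]
180 [109, 125, 137, 197, 196, 138, 127, 108]
190 [108, 125, 136, 197, 198, 137, 126, 109]
200 [109, 126, 138, 198, 197, 137, 126, 108]
210 [107, 126, 162, 196, 196, 163, 126, 108]
220 [108, 125, 164, 198, 197, 165, 127, 109]
t 6.57 tcp [ 478.  -228.8  118.6] F [ 0.2  0.1 -0.9] w 0.172 q [ 0.47  0.71 -0.09  2.18 -1.    0.04 -0.25]
offset [-21.2, -5.3, 39.6] | 45 dr [-0.014, -0.253, 0.002] | 15
```

Call:
{"name": "apply_moves", "arguments": {"offset": [[-5,-2,2],[-10,-3,8],[-15,-4,16],[-20,-5,28],[-21.2,-5.3,39.6],[-21.2,-5.3,39.6],[-21.2,-5.3,39.6]], "dr": [[0,-0.08,0],[-0.01,-0.16,0],[-0.014,-0.253,0.002],[-0.014,-0.253,0.002],[-0.014,-0.253,0.002],[-0.014,-0.253,0.002],[-0.014,-0.253,0.002]], "claw": [0,0,0,0,0,0,0]}}

```text
time: 7.15
tcp_pos: [466.9, -221.6, 74.6]
orientation: [0.999, -0.046, -0.0, -0.001]
contact_force: [0.4, 0.2, -1.0]
width: 0.173
```

```bash
python3 go.py 468 -219 75 -5 0 466 -219 60 -5 0  465 -219 17 -5 0
```

```text
t 7.15 tcp [ 466.9 -221.6   74.6] F [ 0.4  0.2 -1. ] w 0.173 q [ 0.1   0.87  0.43  2.03 -0.86  0.44 -0.46]
offset [0.9, -2.7, -0.4] | 3 dr [-0.002, 0.0, -0.005] | 0
offset [-1.1, -2.5, 14.6] | 15 dr [-0.002, 0.0, -0.005] | 0
offset [-2.1, -2.3, 57.6] | 58 dr [-0.002, 0.0, -0.005] | 0
```

Call:
{"name": "apply_moves", "arguments": {"offset": [[-0.5,-1,6],[-1,-2.4,12],[-1,-2.4,18],[-1,-2.4,24],[-1,-2.4,29],[-1.5,-2.4,33],[-1.5,-2.4,37],[-1.5,-2.4,40]], "dr": [[0,0,-0.005],[0,0,-0.005],[0,0,-0.005],[0,0,-0.005],[0,0,-0.005],[0,0,-0.005],[0,0,-0.005],[0,0,-0.005]], "claw": [0,0,0,0,0,0,0,0], "force": 20}}

```text
time: 7.82
tcp_pos: [465.8, -219.4, 34.5]
orientation: [0.999, -0.044, 0.0, -0.001]
contact_force: [-1.3, -0.9, 2.3]
width: 0.174
```

```bash
python3 wl.py w5 brush brush_butt brush_tip; python3 go.py 465 -219 17 -5 0
python3 - <<'E'
from fit import *
P=line('w5',lambda i:(i[...,0]>110)&(i[...,0]-i[...,2]>12),(295,205,345,390))
E
```

```text
brush 0.63 [323. 188.] [ 520.94 -225.23   40.36]
brush_butt 0.82 [318. 379.] [ 448.96 -216.96   55.84]
t 8.02 tcp [ 466.1 -219.3   34.8] F [ 1.  -0.2  0.8] w 0.17 q [ 0.16  0.92  0.32  2.04 -0.91  0.33 -0.41]
offset [-1.2, -0.2, 17.8] | 18 dr [-0.002, -0.001, 0.0] | 0
w5 6326 c [ 480.43 -220.91   47.51] axis [-0.98  0.09  0.2 ] heading 175.00807310413057 slope 11.565886323531162 t [-33.28  37.01] res [20.64  3.93  0.9 ]
```

Call:
{"name": "apply_moves", "arguments": {"offset": [[-0.5,0,4],[-1,0,8],[-1.2,0,12],[-1.2,0,16],[-1.2,0,19],[-1.2,0,21],[-1.2,0,21],[-1.2,0,21]], "dr": [[0,0,0],[0,0,0],[0,0,0],[0,0,0],[0,0,0],[0,0,0],[0,0,0],[0,0,0]], "claw": [0,0,0,0,0,0,0,0]}}

```text
time: 8.68
tcp_pos: [464.4, -219.1, 13.6]
orientation: [0.999, -0.044, -0.0, -0.001]
contact_force: [0.3, -0.8, 3.2]
width: 0.171
```

```bash
python3 wl.py w6 brush_butt; python3 go.py 465 -219 14 -5 0
python3 - <<'E'
from fit import *
P=line('w6',lambda i:(i[...,0]>110)&(i[...,0]-i[...,2]>12),(295,205,345,390))
E
```

```text
brush_butt 0.61 [319. 373.] [ 447.13 -216.99   31.05]
t 8.78 tcp [ 464.4 -219.1   13.6] F [-0.8 -0.4  4.1] w 0.171 q [ 0.2   0.95  0.26  2.04 -0.93  0.27 -0.4 ]
offset [0.6, -0.2, -0.4] | 1 dr [-0.002, 0.0, -0.0] | 0
w6 6267 c [ 481.39 -220.82   28.72] axis [-0.99  0.09  0.06] heading 175.050298320067 slope 3.4223461971345097 t [-31.87  38.52] res [20.61  3.96  0.89]
```

Call:
{"name": "apply_moves", "arguments": {"offset": [[0,0,2],[0,0,4],[0,0,4],[0,0,4],[0,0,4],[0,0,4],[0,0,-10],[0,0,-40]], "dr": [[0,0,0],[0,0,0],[0,0,0],[0,0,0],[0,0,0],[0,0,0],[0,0,0],[0,0,0]], "claw": [0,0,0.2,0.3,0.42,0.42,0.42,0.42]}}

```text
time: 9.45
tcp_pos: [462.7, -218.0, 51.6]
orientation: [0.999, -0.044, -0.003, -0.003]
contact_force: [0.6, -0.7, 0.4]
width: 0.424
```

```bash
python3 go.py 500 -180 120 -5 0  505 -143 120 -5 0
```

```text
t 9.45 tcp [ 462.7 -218.    51.6] F [ 0.6 -0.7  0.4] w 0.424 q [ 0.14  0.89  0.36  2.04 -0.87  0.37 -0.44]
offset [33.5, -41.5, -68.4] | 87 dr [-0.005, 0.006, -0.0] | 0
offset [35.2, -78.8, -68.2] | 110 dr [-0.005, 0.006, -0.0] | 0
```

Call:
{"name": "apply_moves", "arguments": {"offset": [[0,0,-30],[5,-10,-60],[20,-40,-68],[35,-70,-68],[35,-78.8,-68],[35,-78.8,-68],[35,-78.8,-68],[35,-78.8,-68]], "dr": [[0,0,0],[0,0,0],[-0.005,0.006,0],[-0.005,0.006,0],[-0.005,0.006,0],[-0.005,0.006,0],[-0.005,0.006,0],[-0.005,0.006,0]], "claw": [0.45,0.45,0.45,0.45,0.45,0.45,0.45,0.45]}}

```text
time: 10.12
tcp_pos: [503.9, -144.3, 119.6]
orientation: [0.999, -0.045, -0.0, 0.001]
contact_force: [-0.5, 0.1, -0.4]
width: 0.448
```

```bash
python3 wl.py w7 dipstick dipstick_tip brush brush_tip brush_butt; python3 go.py 505 -143 120 -5 0
```

```text
dipstick 0.77 [310. 199.] [ 531.29 -139.7    17.2 ]
dipstick_tip 0.88 [306.  29.] [ 632.36 -147.63   17.25]
brush 0.63 [438. 203.] [ 520.44 -225.22   15.71]
brush_tip 0.85 [449.  40.] [ 619.21 -229.88   20.55]
t 10.42 tcp [ 504.4 -143.8  119.7] F [0.2 0.  0.2] w 0.453 q [-0.13  0.81  0.55  1.99 -0.79  0.56 -0.68]
offset [0.5, -0.9, -0.3] | 1 dr [0.0, -0.0, -0.002] | 0
```

View pics/w7.png

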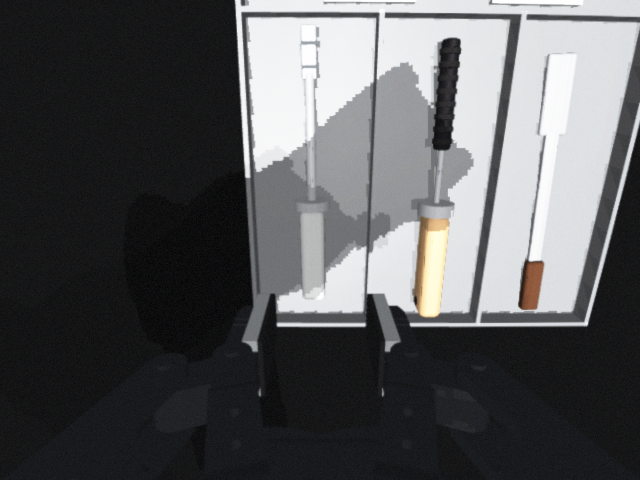

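```bash
python3 - <<'E'
from h import *
np.set_printoptions(precision=1,suppress=True)
z=np.load('w7.npz'); cp=(r.camera_info('wrist'),z['R'],z['p'])
print(px2plane(cp,np.array([[309.5,26.],[310,90],[311,195]]),18),'\n',px2plane(cp,np.array([[312,203],[312,215],[313,290],[313.5,298]]),28))
for v in (215,240,270,290): print(z['d'][v,306:320:4],px2w(cp,[[312,v]],z['d'][v,312])[0])
E
```

```text
[[ 633.7 -149.5   18. ]
 [ 598.8 -146.4   18. ]
 [ 533.9 -140.8   18. ]] 
 [[ 530.8 -141.4   28. ]
 [ 522.9 -140.6   28. ]
 [ 469.3 -136.1   28. ]
 [ 463.1 -135.9   28. ]]
[242.1 242.6 243.4 241.8] [ 522.5 -140.5   26.8]
[247.5 247.4 247.2 248.7] [ 505.6 -138.9   27.4]
[254.  255.7 253.3 254.9] [ 484.2 -136.9   27.5]
[258.5 259.2 260.4 258.9] [ 469.6 -135.5   28.4]
```

```bash
python3 go.py 492.1 -137.5 50 -5 0  492.1 -137.5 9 -5 0
```

```text
t 10.42 tcp [ 504.4 -143.8  119.7] F [0.2 0.  0.2] w 0.453 q [-0.13  0.81  0.55  1.99 -0.79  0.56 -0.68]
offset [-12.9, -5.2, 69.7] | 71 dr [0.0, -0.0, -0.002] | 0
offset [-12.9, -5.2, 110.7] | 112 dr [0.0, -0.0, -0.002] | 0
```

Call:
{"name": "apply_moves", "arguments": {"offset": [[-6,-3,15],[-12.9,-5.2,40],[-12.9,-5.2,60],[-12.9,-5.2,70],[-12.9,-5.2,80],[-12.9,-5.2,95],[-12.9,-5.2,110],[-12.9,-5.2,110.5]], "dr": [[0,0,0],[0,0,0],[0,0,0],[0,0,0],[0,0,0],[0,0,0],[0,0,0],[0,0,0]], "claw": [0.38,0.38,0.38,0.38,0.38,0.38,0.38,0.38], "force": 60}}

```text
time: 11.08
tcp_pos: [490.9, -137.5, 7.4]
orientation: [0.999, -0.045, -0.001, -0.0]
contact_force: [-1.0, -0.3, -0.4]
width: 0.38
```

Call:
{"name": "apply_moves", "arguments": {"offset": [[0,0,0],[0,0,0],[0,0,0],[0,0,0],[0,0,0]], "dr": [[0,0,0],[0,0,0],[0,0,0],[0,0,0],[0,0,0]], "claw": [0.2,0.1,0,0,0], "force": 60}}

```text
time: 11.5
tcp_pos: [491.2, -137.6, 7.8]
orientation: [0.999, -0.045, -0.001, -0.0]
contact_force: [-0.6, -0.2, -0.7]
width: 0.173
```

```bash
python3 go.py 492.1 -137.5 9 -5 0  500 -110 250 20 10
```

```text
t 11.5 tcp [ 491.2 -137.6    7.8] F [-0.6 -0.2 -0.7] w 0.173 q [ 0.04  0.96  0.24  2.05 -0.94  0.25 -0.55]
offset [0.8, -0.1, -1.2] | 1 dr [-0.0, 0.002, -0.002] | 0
offset [5.8, -28.3, -242.2] | 244 dr [-0.039, -0.17, -0.438] | 27
```

Call:
{"name": "apply_moves", "arguments": {"offset": [[0,0,-10],[0,0,-30],[0,0,-60],[0,0,-95],[0,0,-135],[0,0,-175],[2,-10,-210],[5,-28,-242]], "dr": [[0,0,0],[0,0,0],[0,0,0],[0,-0.03,-0.06],[0,-0.06,-0.15],[-0.01,-0.1,-0.25],[-0.03,-0.14,-0.35],[-0.039,-0.17,-0.438]], "claw": [0,0,0,0,0,0,0,0]}}

```text
time: 12.17
tcp_pos: [498.9, -112.2, 253.0]
orientation: [0.981, 0.173, -0.086, 0.017]
contact_force: [1.1, -0.2, -1.8]
width: 0.173
```

```bash
python3 wl.py w8 dipstick dipstick_tip; python3 go.py 590 0 280 65 25
```

```text
dipstick 0.93 [320. 229.] [539.13 -97.77 257.34]
dipstick_tip 0.45 [432. 173.] [ 521.15 -225.08   17.89]
t 12.32 tcp [ 501.5 -108.3  251.7] F [-0.9  0.6 -1.9] w 0.17 q [-0.32  0.68  0.7   1.77 -0.38  1.   -0.69]
offset [114.1, -70.8, -48.2] | 143 dr [-0.232, -0.253, -0.747] | 47
```

View pics/w8.png

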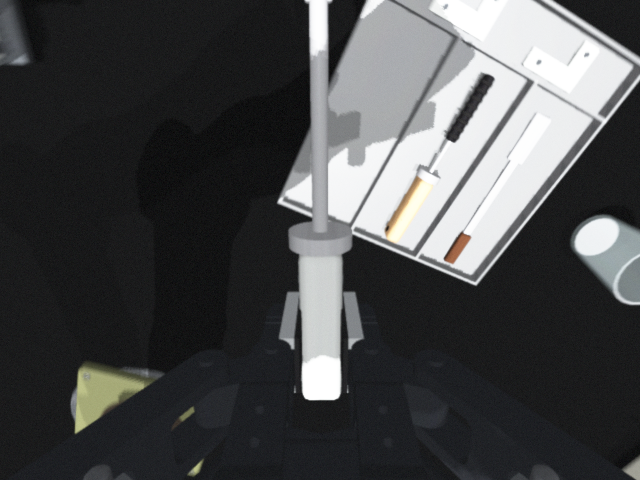

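Call:
{"name": "apply_moves", "arguments": {"offset": [[10,-6,-5],[25,-15,-12],[40,-25,-20],[55,-35,-28],[75,-47,-36],[95,-60,-42],[114,-71,-48],[114,-71,-48]], "dr": [[-0.03,-0.03,-0.09],[-0.06,-0.06,-0.2],[-0.1,-0.1,-0.31],[-0.13,-0.14,-0.42],[-0.16,-0.18,-0.53],[-0.2,-0.22,-0.64],[-0.232,-0.253,-0.747],[-0.232,-0.253,-0.747]], "claw": [0,0,0,0,0,0,0,0]}}

```text
time: 12.98
tcp_pos: [591.7, 8.0, 276.4]
orientation: [0.82, 0.531, -0.181, 0.115]
contact_force: [0.7, 1.1, -1.3]
width: 0.167
```

```bash
python3 go.py 597 0.4 216.3 107.3 40
```

```text
t 12.98 tcp [591.7   8.  276.4] F [ 0.7  1.1 -1.3] w 0.167 q [-0.57  0.8   0.6   1.44 -0.04  1.22 -0.47]
offset [20.9, 8.2, 56.5] | 61 dr [-0.393, -0.255, -0.611] | 44
```

Call:
{"name": "apply_moves", "arguments": {"offset": [[0,0,0],[0,0,0],[0,0,5],[3,1,12],[7,3,22],[12,5,34],[17,7,46],[20.9,8.2,56.5]], "dr": [[-0.05,-0.03,-0.07],[-0.11,-0.07,-0.17],[-0.17,-0.11,-0.27],[-0.23,-0.15,-0.37],[-0.3,-0.19,-0.46],[-0.36,-0.23,-0.55],[-0.393,-0.255,-0.611],[-0.393,-0.255,-0.611]], "claw": [0,0,0,0,0,0,0,0]}}

```text
time: 13.65
tcp_pos: [593.4, 0.6, 213.3]
orientation: [0.556, 0.758, -0.205, 0.273]
contact_force: [-0.7, -0.4, -1.9]
width: 0.174
```

Call:
{"name": "apply_moves", "arguments": {"offset": [[0,0,0],[0,0,0]], "dr": [[0,0,0],[0,0,0]], "claw": [0,0]}}

```text
time: 13.82
tcp_pos: [592.3, -0.6, 212.5]
orientation: [0.557, 0.757, -0.206, 0.272]
contact_force: [-0.6, -0.3, -1.3]
width: 0.171
```

```bash
python3 go.py 597 0.4 216.3 107.3 40; python3 wl.py w9 dipstick dipstick_tip guide_tube;  python3 - <<'E'
from h import *
o=r.get_obs(); im=cv2.imread('pics/w9.png'); 
im2,d=r.camera('side'); np.save('side9.npy',d); save(im2,'s9.png')
s=cv2.resize(cv2.cvtColor(im2,cv2.COLOR_RGB2BGR)[250:380,290:440],None,fx=2.6,fy=2.6)
c=np.zeros((480,800,3),np.uint8); c[:,:410]=im[:,115:525]; c[:338,410:800]=s; cv2.imwrite('pics/c9.png',c)
E
```

```text
t 13.82 tcp [592.3  -0.6 212.5] F [-0.6 -0.3 -1.3] w 0.171 q [-0.8   0.85  0.65  1.85  0.39  0.62 -0.36]
offset [-2.8, 4.7, -2.7] | 6 dr [-0.008, -0.001, 0.004] | 1
dipstick 0.92 [319. 228.] [581.01  35.7  194.55]
dipstick 0.63 [197. 230.] [ 512.92 -297.18    6.7 ]
dipstick_tip 0.29 [335. 205.] [ 668.14 -192.04    4.31]
```

View pics/c9.png

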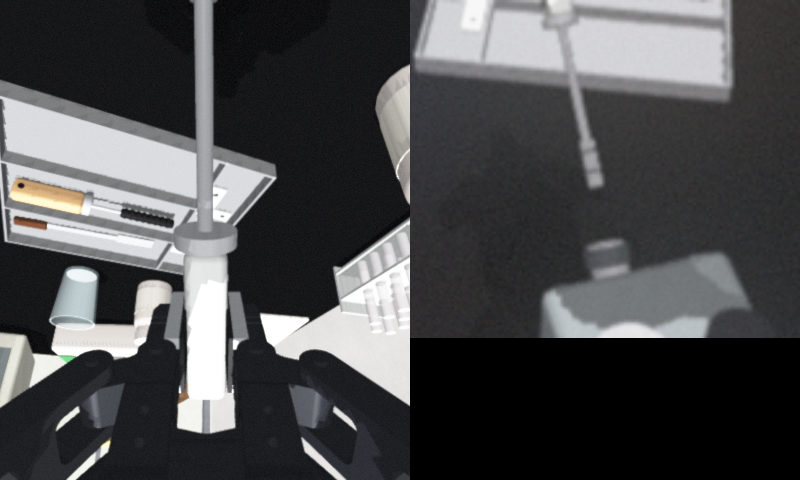

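```bash
cat > tube.py <<'E'
from h import *
from scipy.optimize import least_squares
np.set_printoptions(precision=1,suppress=True)
M=np.array([557,129,114.]); hd=np.radians(107.3); h=np.array([np.cos(hd),np.sin(hd),0]); z=np.array([0,0,1.])
u=np.cos(np.radians(40))*h-np.sin(np.radians(40))*z; n=np.sin(np.radians(40))*h+np.cos(np.radians(40))*z; l=np.cross(n,u)
A=np.c_[u,l,n]
def loc(P): return (P-M)@A
def cyl(Q,rad,lo,hi):
    Q=Q[(Q[:,0]>lo)&(Q[:,0]<hi)]
    f=lambda p:np.hypot(Q[:,1]-p[0]-p[2]*(Q[:,0]-(lo+hi)/2),Q[:,2]-p[1]-p[3]*(Q[:,0]-(lo+hi)/2))-rad
    g=least_squares(f,[0,0,0,0],loss='soft_l1'); return len(Q),g.x[:2],np.degrees(g.x[2:]),np.std(f(g.x))
E
cat > al.py <<'E'
from tube import *; import sys
o=r.get_obs()
for nm in ('side','top'):
    im,d=r.camera(nm); np.save(nm+'9.npy',d); save(im,nm+'9.png'); cp=campose(nm); Q=loc(cloud(cp,d,d>0))
    T=Q[(abs(Q[:,1])<22)&(abs(Q[:,2])<25)]
    print(nm,'tube n,(l,n),deg',cyl(T,12,15,50),'nut',cyl(T,14.5,2,14), 'front',np.percentile(T[T[:,0]>-10][:,0],1))
    print('  rod',cyl(Q[(abs(Q[:,1])<15)&(abs(Q[:,2])<15)],3,-120,-60))
E
python3 al.py; python3 - <<'E'
from tube import *
o=r.get_obs(); Rm=R.from_quat(o['orientation']).as_matrix(); org=o['tcp_pos']+Rm@[38.9,0,-8.2]; print('dip origin loc',loc(org),'dir',(Rm[:,0]@A)*57.3)
E
```

```text
side tube n,(l,n),deg (168, array([-0.3,  8.1]), array([  3.3, -15.9]), np.float64(1.2495604004037593)) nut (46, array([11.6,  7.2]), array([-128.9,    0.9]), np.float64(3.733491756877679)) front 11.169809709771696
  rod (130, array([ 2.8, -0.2]), array([0.8, 0.9]), np.float64(0.9503840934413285))
dip origin loc [-127.9    3.2   -1.2] dir [57.3  0.2  0.1]
  ret = _var(a, axis=axis, dtype=dtype, out=out, ddof=ddof,
  arrmean = um.true_divide(arrmean, div, out=arrmean,
  ret = ret.dtype.type(ret / rcount)
Traceback (most recent call last):
  File "al.py", line 6, in <module>
    print(nm,'tube n,(l,n),deg',cyl(T,12,15,50),'nut',cyl(T,14.5,2,14), 'front',np.percentile(T[T[:,0]>-10][:,0],1))
                                                                                ~~~~~~~~~~~~~^^^^^^^^^^^^^^^^^^^^^^
IndexError: index -1 is out of bounds for axis 0 with size 0
```

```bash
sed -i 's/M=np.array(\[557,129,114.\])/M=np.array([553.2,141.5,114.])/' tube.py; python3 - <<'E' 2>&1 | grep -v Warn
from tube import *
def show(nm,P):
    Q=loc(P); T=Q[(abs(Q[:,1])<20)&(abs(Q[:,2])<20)]
    print(nm,'tube',cyl(T,12,17,45),'nut',cyl(T,14.5,3,13),'collar',cyl(T,12,-8,0))
    for a in range(-10,50,4):
        k=T[(T[:,0]>=a)&(T[:,0]<a+4)]
        if len(k)>3: print('   ',a,len(k),'l',np.percentile(k[:,1],[5,50,95]),'n',np.percentile(k[:,2],[50,90]))
for w in ('w1','w2'):
    q=np.load(w+'.npz'); show(w,cloud((r.camera_info('wrist'),q['R'],q['p']),q['d'],q['d']>0))
for c in ('top0','side0','side9'):
    d=np.load(c+'.npy'); show(c,cloud(campose(c[:-1]),d,d>0))
Q=loc(cloud(campose('side'),np.load('side9.npy'),np.load('side9.npy')>0)); print('rod side',cyl(Q[(abs(Q[:,1])<15)&(abs(Q[:,2]+8)<15)],3,-130,-70))
o=r.get_obs(); Rm=R.from_quat(o['orientation']).as_matrix(); org=o['tcp_pos']+Rm@[38.9,0,-8.2]; print('dip origin loc',loc(org))
E
```

```text
ret = _var(a, axis=axis, dtype=dtype, out=out, ddof=ddof,
  arrmean = um.true_divide(arrmean, div, out=arrmean,
  ret = ret.dtype.type(ret / rcount)
w1 tube (789, array([-0.9, -0.2]), array([-0.1, -0.4]), np.float64(0.5411856603484628)) nut (762, array([-0.8, -0.2]), array([0.4, 2.7]), np.float64(2.072449436436061)) collar (466, array([-0.7, -4.9]), array([0.2, 7.6]), np.float64(0.9458544956093693))
    -10 190 l [-10.5  -0.5   9.5] n [4.8 6.7]
    -6 215 l [-11.2  -0.4  10.2] n [5.5 7.5]
    -2 215 l [-11.1  -0.5  10.1] n [ 6.3 10.2]
    2 361 l [-12.9  -0.4  11.6] n [10.3 13.9]
    6 270 l [-12.9  -0.7  11.9] n [12.5 14.6]
    10 266 l [-12.9  -0.4  12. ] n [12.5 14.7]
    14 175 l [-11.5  -0.4  10.6] n [11.3 13.8]
    18 213 l [-11.   -1.1  10. ] n [10.4 12.1]
    22 224 l [-11.7  -0.7   9.9] n [10.3 12. ]
    26 219 l [-11.7  -1.1  10.1] n [10.4 12.1]
    30 75 l [-12.6   0.2  10.8] n [ 7.6 11.4]
w2 tube (2410, array([-0.7, -0.2]), array([0. , 0.1]), np.float64(0.5199434212644359)) nut (2029, array([-0.6, -0.2]), array([0.8, 2.8]), np.float64(1.5842872140647257)) collar (1190, ar
[... 2095 characters left out ...]
   9.6] n [10.9 14.7]
    18 29 l [-11.6  -2.7   9. ] n [10.  12.4]
side9 tube (39, array([-3.4,  2.2]), array([-16. ,   8.2]), np.float64(0.7808380115228225)) nut (118, array([-0.2,  0.4]), array([4. , 6.3]), np.float64(1.138737509491563)) collar (0, array([0., 0.]), array([0., 0.]), np.float64(nan))
    -2 19 l [-10.1  -1.5   8. ] n [ 3.8 11.6]
    2 50 l [-13.4  -2.5   9.3] n [11.8 14.9]
    6 45 l [-14.2  -4.8  10.9] n [12.4 15.6]
    10 45 l [-13.5  -2.6  10.1] n [13.2 15.1]
    14 37 l [-13.   -2.3   9.1] n [11.4 13.5]
    18 29 l [-11.9  -3.    9.3] n [10.3 12.5]
rod side (130, array([ 3.5, -4.6]), array([0.6, 1. ]), np.float64(1.289664087652685))
dip origin loc [-137.9    3.2   -9.6]
```

```bash
cat > dip.py <<'E'
# dipstick axis in tool frame from a wrist picture
from h import *; from scipy.optimize import least_squares; import sys
np.set_printoptions(precision=2,suppress=True)
def dip(n,x0=55,x1=130):
    q=np.load(n+'.npz'); T=np.array(r.camera_info('wrist')['T_tool_cam']); P=cloud((r.camera_info('wrist'),T[:3,:3],T[:3,3]),q['d'],q['d']>0)
    def fit(lo,hi,rad,ylim):
        Q=P[(P[:,0]>lo)&(P[:,0]<hi)&(abs(P[:,1])<ylim)&(P[:,2]>-60)&(P[:,2]<40)]; 
        m=(lo+hi)/2; zc=np.median(Q[:,2]); Q=Q[abs(Q[:,2]-zc-0*Q[:,0])<25]
        f=lambda p:np.hypot(Q[:,1]-p[0]-p[2]*(Q[:,0]-m),Q[:,2]-p[1]-p[3]*(Q[:,0]-m))-rad
        g=least_squares(f,[0,zc+rad,0,0],loss='soft_l1'); print(n,len(Q),'at x',m,'y,z',g.x[:2],'deg',np.degrees(np.arctan(g.x[2:])),np.std(f(g.x)))
    fit(x0,x1,3,6)
    for a in np.arange(24,50,2.):
        k=P[(P[:,0]>=a)&(P[:,0]<a+2)&(abs(P[:,1])<14)&(P[:,2]>-40)&(P[:,2]<30)]
        if len(k): print('   x',a,'y',np.percentile(k[:,1],[2,98]),'ztop',np.percentile(k[:,2],5))
if __name__=='__main__': dip(*sys.argv[1:2])
E
python3 dip.py w9; python3 dip.py w8 | head -1
```

```text
w9 3431 at x 92.5 y,z [-0.25 -8.24] deg [-0.33 -0.1 ] 0.5264238492740296
   x 24.0 y [-7.36  8.04] ztop -20.947199704213013
   x 26.0 y [-7.7   7.81] ztop -20.84017994774138
   x 28.0 y [-7.3   7.55] ztop -20.889383167246255
   x 30.0 y [-7.49  7.78] ztop -20.708151248967916
   x 32.0 y [-10.32  10.54] ztop -20.158210349919678
   x 34.0 y [-10.76  11.33] ztop -20.59612508977932
   x 36.0 y [-11.03  11.24] ztop -20.50400097484653
   x 38.0 y [-10.79  11.07] ztop -19.848427774655214
   x 40.0 y [-2.7   2.86] ztop -11.71251627396893
   x 42.0 y [-2.69  2.86] ztop -11.583100097690357
   x 44.0 y [-2.67  2.84] ztop -11.58282065052747
   x 46.0 y [-2.66  2.83] ztop -11.748806294243678
   x 48.0 y [-2.64  2.83] ztop -11.80228018935728
w8 3432 at x 92.5 y,z [-0.27 -8.2 ] deg [-0.35 -0.1 ] 0.5316532321914431
```

```bash
cat > ins.py <<'E'
# ins.py s theta [s theta ...] : moves so that the dipstick stop face is at bore depth s (0 = seated), tool tilt theta; also prints present s,l,n
from tube import *; from go import Rt, rel; import sys
o=r.get_obs(); R0=R.from_quat(o['orientation']).as_matrix()
AX=-8.2; YO=-.25; D=39.5
piv=o['tcp_pos']+R0@[0,YO,AX]
print('t',round(o['time'],2),'F',o['contact_force'].round(1),'|F|',np.linalg.norm(o['contact_force']).round(1),'w',round(o['width'],3),'pivot loc',loc(piv),'=> s',round(loc(piv)[0]+D,1),'tilt',np.degrees(np.arcsin(-R0[2,0])).round(2),'hd',np.degrees(np.arctan2(R0[1,0],R0[0,0])).round(2),'q',o['qpos'].round(2))
a=np.array(sys.argv[1:],float).reshape(-1,2)
for s,t in a:
    Rm=Rt(107.3,t); p=M+A@[s-D,-.7,-.2]-Rm@[0,YO,AX]; d,w=rel(o,p,Rm); print(s,t,'offset',d.round(1).tolist(),'dr',w.round(3).tolist())
E
python3 ins.py -135 40
```

```text
t 14.17 F [ 0. -1. -1.] |F| 1.5 w 0.171 pivot loc [-176.8    3.4   -9.6] => s -137.3 tilt 39.91 hd 107.57 q [-0.8  0.8  0.7  1.9  0.4  0.6 -0.4]
-135.0 40.0 offset [2.3, 4.1, -9.4] dr [-0.003, -0.002, 0.004]
```

Call:
{"name": "apply_moves", "arguments": {"offset": [[1,2,-5],[2.3,4.1,-9.4],[2.3,4.1,-9.4],[2.3,4.1,-9.4],[2.3,4.1,-9.4]], "dr": [[0,0,0],[-0.003,-0.002,0.004],[-0.003,-0.002,0.004],[-0.003,-0.002,0.004],[-0.003,-0.002,0.004]], "claw": [0,0,0,0,0]}}

```text
time: 14.58
tcp_pos: [595.5, 9.2, 219.7]
orientation: [0.557, 0.757, -0.203, 0.276]
contact_force: [0.0, 0.1, -1.2]
width: 0.175
```

```bash
python3 ins.py -115 40 -90 40
```

```text
t 14.58 F [ 0.   0.1 -1.2] |F| 1.2 w 0.175 pivot loc [-174.3   -0.8   -0.1] => s -134.8 tilt 40.02 hd 107.29 q [-0.8  0.8  0.7  1.8  0.4  0.6 -0.4]
-115.0 40.0 offset [19.8, -0.1, 0.1] dr [0.0, 0.0, -0.0]
-90.0 40.0 offset [44.8, -0.1, 0.1] dr [0.0, 0.0, -0.0]
```

Call:
{"name": "apply_moves", "arguments": {"offset": [[8,0,0],[16,0,0],[24,0,0],[32,0,0],[40,0,0],[48,0,0],[55,0,0],[60,0,0]], "dr": [[0,0,0],[0,0,0],[0,0,0],[0,0,0],[0,0,0],[0,0,0],[0,0,0],[0,0,0]], "claw": [0,0,0,0,0,0,0,0]}}

```text
time: 15.25
tcp_pos: [581.5, 54.2, 180.2]
orientation: [0.557, 0.757, -0.203, 0.275]
contact_force: [0.3, 0.1, -0.8]
width: 0.174
```

```bash
python3 ins.py -60 40 -52 36 -45 32 -38 29 -30 26 -22 24 -15 24; python3 - <<'E'
from h import *
im,d=r.camera('side'); save(cv2.resize(im[250:380,290:440],None,fx=4,fy=4),'s10.png')
E
```

```text
t 15.25 F [ 0.3  0.1 -0.8] |F| 0.9 w 0.174 pivot loc [-112.9   -0.8   -0.1] => s -73.4 tilt 40.01 hd 107.38 q [-0.9  0.9  0.6  1.8  0.3  0.6 -0.4]
-60.0 40.0 offset [13.4, -0.1, 0.1] dr [0.0, 0.0, 0.001]
-52.0 36.0 offset [22.0, -0.1, 0.1] dr [0.0, 0.07, 0.001]
-45.0 32.0 offset [29.5, -0.1, 0.0] dr [0.0, 0.14, 0.001]
-38.0 29.0 offset [37.0, -0.1, -0.0] dr [0.0, 0.192, 0.001]
-30.0 26.0 offset [45.4, -0.1, -0.1] dr [-0.0, 0.245, 0.001]
-22.0 24.0 offset [53.7, -0.1, -0.2] dr [-0.0, 0.279, 0.001]
-15.0 24.0 offset [60.7, -0.0, -0.2] dr [-0.0, 0.279, 0.001]
```

View pics/s10.png

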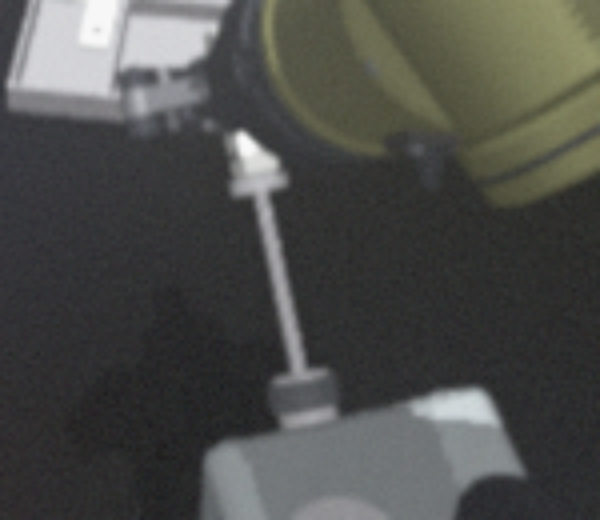

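Call:
{"name": "apply_moves", "arguments": {"offset": [[6,0,0],[13.4,0,0],[18,0,0],[22,0,0],[26,0,0],[29.5,0,0],[33,0,0],[37,0,0]], "dr": [[0,0,0],[0,0,0],[0,0.035,0],[0,0.07,0],[0,0.105,0],[0,0.14,0],[0,0.166,0],[0,0.192,0]], "claw": [0,0,0,0,0,0,0,0], "force": 25}}

```text
time: 15.97
tcp_pos: [572.8, 80.3, 156.2]
orientation: [0.574, 0.78, -0.149, 0.201]
contact_force: [2.0, -3.4, -1.9]
width: 0.176
```

```bash
python3 wl.py w10; python3 dip.py w10; python3 ins.py -20 24 -10 22 -4 20
```

```text
w10 4580 at x 92.5 y,z [-0.04 -2.88] deg [-1.02  1.02] 2.4265665360973876
   x 24.0 y [-7.33  7.86] ztop -16.90393781641803
   x 26.0 y [-7.53  8.07] ztop -16.457506989149067
   x 28.0 y [-7.19  8.01] ztop -16.247842384112047
   x 30.0 y [-10.47  10.99] ztop -15.56281161285263
   x 32.0 y [-10.87  11.33] ztop -15.168571467398872
   x 34.0 y [-10.83  11.28] ztop -14.822435059742098
   x 36.0 y [-10.42  11.29] ztop -14.35198670931359
   x 38.0 y [-3.35  5.36] ztop -14.312145737740053
   x 40.0 y [-2.44  2.98] ztop -5.090305030150461
   x 42.0 y [-2.44  3.19] ztop -4.882516199131409
   x 44.0 y [-2.43  3.4 ] ztop -4.488303371297573
   x 46.0 y [-2.42  3.38] ztop -4.450623832600741
   x 48.0 y [-2.4   3.37] ztop -3.9737102633234884
t 16.02 F [-0.  -3.5 -3.1] |F| 4.7 w 0.176 pivot loc [-77.7  -0.1  -1. ] => s -38.2 tilt 28.9 hd 107.3 q [-0.8  0.8  0.5  1.8  0.3  0.6 -0.3]
-20.0 24.0 offset [18.7, 0.6, 2.7] dr [-0.002, 0.085, -0.0]
-10.0 22.0 offset [28.8, 0.6, 4.6] dr [-0.002, 0.12, -0.0]
-4.0 20.0 offset [35.0, 0.6, 5.7] dr [-0.002, 0.155, -0.0]
```

Call:
{"name": "apply_moves", "arguments": {"offset": [[5,0.3,0.7],[10,0.6,1.5],[14,0.6,2],[18.7,0.6,2.7],[23,0.6,3.5],[27,0.6,4.2],[31,0.6,5],[34,0.6,5.6]], "dr": [[0,0.025,0],[0,0.05,0],[0,0.07,0],[0,0.085,0],[0,0.085,0],[0,0.085,0],[0,0.085,0],[0,0.085,0]], "claw": [0,0,0,0,0,0,0,0], "force": 40}}

```text
time: 16.68
tcp_pos: [564.8, 107.2, 134.1]
orientation: [0.579, 0.788, -0.124, 0.167]
contact_force: [0.7, -4.2, -2.2]
width: 0.177
```

```bash
python3 ins.py 0 24 4 24
```

```text
t 16.68 F [ 0.7 -4.2 -2.2] |F| 4.8 w 0.177 pivot loc [-42.9  -0.6   0. ] => s -3.4 tilt 24.03 hd 107.37 q [-0.7  0.8  0.4  1.8  0.2  0.6 -0.3]
0.0 24.0 offset [3.2, 0.1, 1.1] dr [-0.002, 0.001, 0.001]
4.0 24.0 offset [7.0, 0.1, 2.2] dr [-0.002, 0.001, 0.001]
```

Call:
{"name": "apply_moves", "arguments": {"offset": [[1.5,0,0.5],[3.2,0,1.1],[5,0,1.6],[6,0,2],[7,0,2.2],[7,0,2.2]], "dr": [[0,0,0],[0,0,0],[0,0,0],[0,0,0],[0,0,0],[0,0,0]], "claw": [0,0,0,0,0,0]}}

```text
time: 17.18
tcp_pos: [563.0, 112.8, 129.0]
orientation: [0.579, 0.788, -0.124, 0.167]
contact_force: [0.9, -2.3, -2.7]
width: 0.17
```

```bash
python3 ins.py 8 24 -120 24; python3 wl.py w11; python3 - <<'E'
from h import *; im=cv2.imread('pics/w11.png'); im2,_=r.camera('side')
s=cv2.resize(cv2.cvtColor(im2,cv2.COLOR_RGB2BGR)[290:390,310:440],None,fx=3,fy=3)
c=np.zeros((480,800,3),np.uint8); c[:,:410]=im[:,115:525]; c[:300,410:800]=s; cv2.imwrite('pics/c11.png',c)
E
```

```text
t 17.18 F [ 0.9 -2.3 -2.7] |F| 3.7 w 0.17 pivot loc [-35.1  -0.6  -0.1] => s 4.4 tilt 24.01 hd 107.39 q [-0.7  0.9  0.4  1.8  0.2  0.6 -0.3]
8.0 24.0 offset [3.5, 0.1, 1.1] dr [-0.002, 0.0, 0.001]
-120.0 24.0 offset [-119.6, -0.1, -34.1] dr [-0.002, 0.0, 0.001]
```

View pics/c11.png

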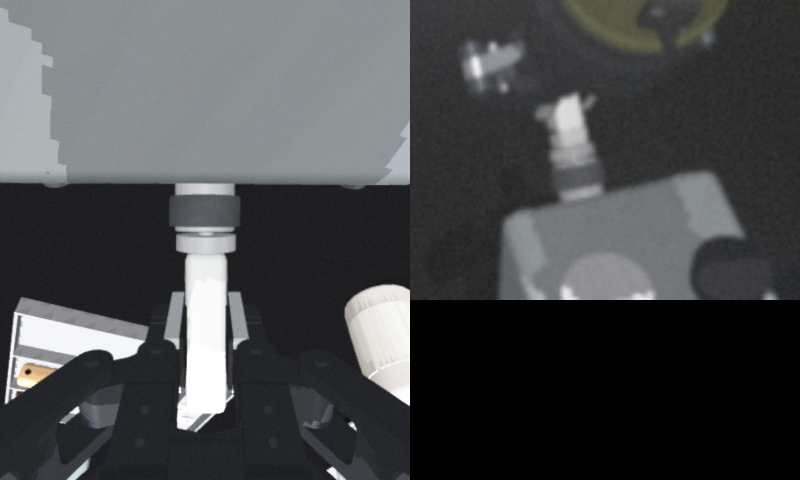

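Call:
{"name": "apply_moves", "arguments": {"offset": [[1,0,0.3],[2,0,0.6],[3,0,0.9],[4,0,1.2],[4.5,0,1.3],[4.5,0,1.3]], "dr": [[0,0,0],[0,0,0],[0,0,0],[0,0,0],[0,0,0],[0,0,0]], "claw": [0,0,0,0,0,0]}}

```text
time: 17.78
tcp_pos: [562.8, 113.4, 128.1]
orientation: [0.58, 0.787, -0.125, 0.168]
contact_force: [0.0, -6.3, 7.2]
width: 0.175
```

```bash
python3 ins.py 12 24; python3 wl.py w12; python3 - <<'E'
from tube import *
q=np.load('w12.npz'); T=loc(cloud((r.camera_info('wrist'),q['R'],q['p']),q['d'],q['d']>0)); T=T[(abs(T[:,1])<5)&(T[:,2]>0)&(T[:,2]<20)]
for a in np.arange(-14,10,1.): k=T[(T[:,0]>=a)&(T[:,0]<a+1)]; print(a,len(k),np.median(k[:,2]).round(1) if len(k) else '',end=' | ')
E
```

```text
t 17.78 F [ 0.  -6.3  7.2] |F| 9.5 w 0.175 pivot loc [-34.1  -0.6  -0.4] => s 5.4 tilt 24.24 hd 107.23 q [-0.8  0.9  0.4  1.8  0.2  0.6 -0.3]
12.0 24.0 offset [6.4, 0.1, 1.6] dr [-0.002, 0.004, -0.001]
-14.0 65 11.6 | -13.0 76 11.3 | -12.0 74 11.3 | -11.0 66 11.6 | -10.0 75 11.6 | -9.0 69 11.4 | -8.0 72 11.5 | -7.0 78 10.9 | -6.0 69 10.2 | -5.0 65 11.7 | -4.0 81 11.5 | -3.0 65 11.4 | -2.0 71 11.7 | -1.0 78 11.6 | 0.0 90 10.9 | 1.0 43 10.4 | 2.0 80 11.3 | 3.0 55 12.7 | 4.0 80 14.3 | 5.0 80 14.2 | 6.0 81 14.1 | 7.0 53 14.3 | 8.0 81 14.3 | 9.0 80 14.2 |
```

Call:
{"name": "apply_moves", "arguments": {"offset": [[3,0,0.8],[6,0,1.6],[8,0,2],[8,0,2],[8,0,2],[8,0,2]], "dr": [[0,0,0],[0,0,0],[0,0,0],[0,0,0],[0,0,0],[0,0,0]], "claw": [0,0,0,0,0,0]}}

```text
time: 18.33
tcp_pos: [562.8, 113.2, 127.7]
orientation: [0.582, 0.784, -0.128, 0.172]
contact_force: [-0.7, -10.3, 21.0]
width: 0.173
```

```bash
python3 ins.py -60 24 -130 24
```

```text
t 18.33 F [ -0.7 -10.3  21. ] |F| 23.4 w 0.173 pivot loc [-33.8  -0.5  -0.8] => s 5.7 tilt 24.74 hd 106.85 q [-0.8  0.9  0.4  1.8  0.2  0.6 -0.3]
-60.0 24.0 offset [-63.1, 0.6, -17.9] dr [-0.003, 0.013, -0.007]
-130.0 24.0 offset [-130.6, 1.0, -36.3] dr [-0.003, 0.013, -0.007]
```

Call:
{"name": "apply_moves", "arguments": {"offset": [[-5,0,-1.4],[-13,0.2,-3.7],[-23,0.3,-6.5],[-33,0.4,-9.3],[-44,0.5,-12.4],[-55,0.6,-15.5],[-66,0.6,-18.6],[-77,0.7,-21.7]], "dr": [[0,0.005,0],[0,0.01,-0.005],[0,0.013,-0.007],[0,0.013,-0.007],[0,0.013,-0.007],[0,0.013,-0.007],[0,0.013,-0.007],[0,0.013,-0.007]], "claw": [0,0,0,0,0,0,0,0], "force": 60}}

```text
time: 19.0
tcp_pos: [581.3, 54.2, 180.4]
orientation: [0.58, 0.788, -0.124, 0.167]
contact_force: [-0.5, -0.3, -3.4]
width: 0.174
```

```bash
python3 ins.py -100 24 -145 24
```

```text
t 19.0 F [-0.5 -0.3 -3.4] |F| 3.4 w 0.174 pivot loc [-115.2   -0.6   -0.2] => s -75.7 tilt 23.99 hd 107.27 q [-0.6  0.8  0.4  1.8  0.2  0.6 -0.2]
-100.0 24.0 offset [-23.3, 0.1, -6.7] dr [-0.003, -0.0, -0.0]
-145.0 24.0 offset [-66.6, 0.1, -19.1] dr [-0.003, -0.0, -0.0]
```

Call:
{"name": "apply_moves", "arguments": {"offset": [[-10,0,-3],[-22,0,-6.3],[-33,0,-9.5],[-44,0,-12.6],[-55,0,-15.8],[-66,0,-19],[-77,0,-22],[-85,0,-24.4]], "dr": [[0,0,0],[0,0,0],[0,0,0],[0,0,0],[0,0,0],[0,0,0],[0,0,0],[0,0,0]], "claw": [0,0,0,0,0,0,0,0]}}

```text
time: 19.67
tcp_pos: [602.0, -12.0, 238.5]
orientation: [0.581, 0.787, -0.124, 0.167]
contact_force: [-0.2, -0.6, -0.8]
width: 0.175
```

```bash
python3 wl.py w13 dipstick_tip; python3 dip.py w13|head -1; python3 go.py 603 -30 205 107.3 -16
```

```text
dipstick_tip 0.64 [130. 228.] [ 439.77 -212.1    21.26]
w13 3110 at x 92.5 y,z [ 0.16 12.6 ] deg [ 0.2  18.35] 1.1497535309733051
t 19.77 tcp [602.2 -12.5 238.7] F [-0.8  0.5 -1.9] w 0.171 q [-0.52  0.68  0.4   1.76  0.26  0.71 -0.1 ]
offset [-1.8, -4.4, 37.7] | 38 dr [-0.001, 0.699, -0.004] | 40
```

Call:
{"name": "apply_moves", "arguments": {"offset": [[0,0,2],[0,-1,6],[0,-1,12],[0,-2,18],[0,-3,24],[-1,-4,30],[-1.8,-4.4,36],[-1.8,-4.4,37.7]], "dr": [[0,0.08,0],[0,0.18,0],[0,0.28,0],[0,0.38,0],[0,0.48,0],[0,0.58,0],[0,0.68,0],[0,0.725,0]], "claw": [0,0,0,0,0,0,0,0]}}

```text
time: 20.43
tcp_pos: [602.9, -34.8, 203.4]
orientation: [0.59, 0.793, 0.09, -0.123]
contact_force: [0.1, -2.0, -1.4]
width: 0.171
```

Call:
{"name": "apply_moves", "arguments": {"offset": [[0,0,0],[0,0,0]], "dr": [[0,0,0],[0,0,0]], "claw": [0,0]}}

```text
time: 20.6
tcp_pos: [602.4, -36.8, 202.1]
orientation: [0.591, 0.792, 0.089, -0.124]
contact_force: [-0.7, 0.3, -0.5]
width: 0.173
```

```bash
python3 wl.py w14 dipstick dipstick_tip; python3 go.py; python3 - <<'E'
from h import *
np.set_printoptions(precision=2,suppress=True)
o=r.get_obs(); q=np.load('w14.npz'); P=cloud((r.camera_info('wrist'),q['R'],q['p']),q['d'],q['d']>0)
R0=R.from_quat(o['orientation']).as_matrix(); h=R0[:,0].copy(); h[2]=0; h/=np.linalg.norm(h); l=np.array([h[1],-h[0],0])
D=P-o['tcp_pos']; X=D@h; L=D@l; m=(X>50)&(X<140)&(abs(L)<2)&(P[:,2]>150); c=np.polyfit(X[m],P[m,2],1); print(m.sum(),'rod top slope deg',np.degrees(np.arctan(c[0])),'z at X=90',np.polyval(c,90)); b=[(a,np.median(P[m&(X>=a)&(X<a+15),2])) for a in range(50,140,15)]; print(b)
print('tilt',np.degrees(np.arcsin(-R0[2,0])))
im,d=r.camera('side'); save(im,'s14.png'); cp=campose('side')
for t in ('brush_tip','brush_butt','dipstick_tip','dipstick'):
    for s in r.spot_point('side',t)[:1]: u,v=np.round(s['xy']).astype(int); print(t,s['score'],px2w(cp,[s['xy']],d[v,u])[0])
E
```

```text
dipstick 0.94 [324. 235.] [595.01  -5.36 212.82]
t 20.75 tcp [602.8 -32.5 203.8] F [ 0.1  1.1 -0.8] w 0.169 q [ 0.2   0.76 -0.14  1.54 -0.23  0.97  0.53]
1901 rod top slope deg 4.071719708521419 z at X=90 218.72466581355783
[(50, np.float64(216.3630923832124)), (65, np.float64(217.50001327701818)), (80, np.float64(218.65154572419578)), (95, np.float64(219.78693053975974)), (110, np.float64(220.10296775189778)), (125, np.float64(nan))]
tilt -17.61301172339876
brush_tip 0.68 [ 617.08 -229.16   18.68]
brush_butt 0.96 [ 431.63 -221.33    3.71]
dipstick_tip 0.7 [561.66  98.04 222.34]
dipstick 0.88 [598.44   0.7  220.27]
  return _methods._mean(a, axis=axis, dtype=dtype,
  ret = ret.dtype.type(ret / rcount)
```

View pics/s14.png

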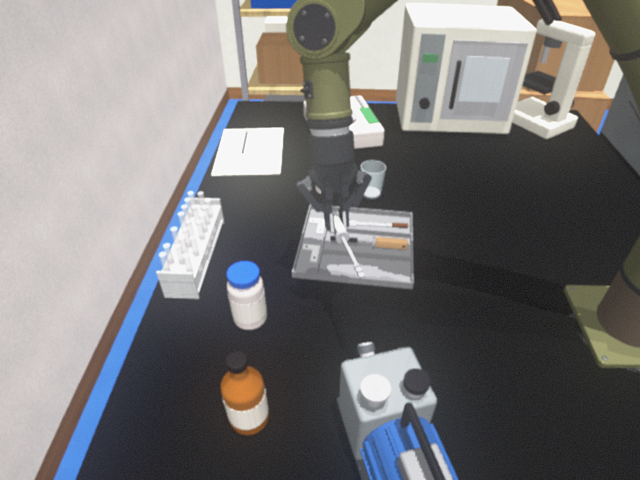

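Call:
{"name": "apply_moves", "arguments": {"offset": [[0,0,0],[0,0,0],[0,0,0],[0,0,0],[0,0,0],[0,0,0],[0,0,0],[0,0,0]], "dr": [[0,-0.03,0],[0,-0.07,0],[0,-0.07,0],[0,-0.07,0],[0,-0.07,0],[0,-0.07,0],[0,-0.07,0],[0,-0.07,0]], "claw": [0,0,0,0,0,0,0,0]}}

```text
time: 21.67
tcp_pos: [602.9, -34.2, 203.7]
orientation: [0.592, 0.797, 0.07, -0.095]
contact_force: [-0.1, -0.1, -1.6]
width: 0.172
```

```bash
cat > lv.py <<'E'
from h import *; import time
np.set_printoptions(precision=2,suppress=True)
o=r.get_obs(); im,d=r.camera('wrist'); cp=campose('wrist',o); P=cloud(cp,d,d>0); save(im,'w15.png')
R0=R.from_quat(o['orientation']).as_matrix(); h=R0[:,0].copy(); h[2]=0; h/=np.linalg.norm(h); l=np.array([h[1],-h[0],0])
D=P-o['tcp_pos']; X=D@h; L=D@l
for lo,hi,n in ((48,115,'rod'),(8,32,'grip')):
    m=(X>lo)&(X<hi)&(abs(L)<2)&(P[:,2]>150); c=np.polyfit(X[m],P[m,2],1); print(n,m.sum(),'slope deg',np.degrees(np.arctan(c[0])),'z',np.polyval(c,(lo+hi)/2))
print('tilt',np.degrees(np.arcsin(-R0[2,0])),'t',o['time'],o['tcp_pos'],'qd',abs(o['qd']).max(),'F',o['contact_force'],o['width'])
E
python3 lv.py
```

```text
rod 1768 slope deg 0.30970060595609156 z 213.91226912678397
grip 692 slope deg -0.17377173585680403 z 222.55691165485064
tilt -13.57197903823171 t 21.6667 [602.92 -34.21 203.65] qd 0.003894180540751852 F [-0.14 -0.12 -1.64] 0.17195892472757116
```

```bash
python3 -c "
from cell import r
print(r.hand_in())"
```

```text
the job is handed in; nothing more can be done
None
```

The job is done and handed in at about 21.7 s of the 54 s allowed, with the arm still holding the dipstick; I got no verdict back.

**Brush:** I drew it out of the guide tube and lowered it into the empty middle tray compartment, tip first with a light grip so it swung flat before release. Later wrist and side pictures show it lying lengthwise there. I did not measure its final slope after letting go; just before, it was about 3°.

**Dipstick:** I took it from the tray and slid it down the tube. I let it turn about 16° in the grip on the way, to keep the wrist camera clear of the pump. At the stop the push rose from 9 to 23 N and the dipstick moved only 0.3 mm. I then drew it right out.

**Last checks:**
- The rod was level within about 0.3°, with its axis about 21 cm above the bench.
- The arm was still, the grip set to 60 N, and the outside force under 2 N.

**What disagreed:**
- My first estimate of the tube mouth was about 13 mm off. I corrected it from the wrist depth pictures before inserting.
- The arm reached its joint limits with the tool tilted outward over the tray, which is why I set the brush down by swinging it in the grip.
- The collar reached the stop about 5 mm later than my model said. I put this down to the dipstick shifting slightly in the grip as it turned.

I did not check the bystander items one by one at the end. They looked undisturbed in the pictures, and nothing was deliberately touched.

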